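# Pin the saucer tray's slide bar: drift pin first, then the bolt

## Robot

A 6-joint arm with a two-finger parallel gripper is mounted at the origin on the work surface. World frame = base frame: x ahead of the robot, y to its left, z up, the work surface at z = 0. Lengths are in m, angles in rad, forces in N, time in s.
With the tool pointing down it reaches from about 0.375 to 0.975 m from the base axis. Payload 3.8 kg.
Tool frame: the origin (TCP) lies midway between the tips of the shut fingers; the grasp point (between the pads) lies env.grasp_offset behind it (env.grasp_offset is the distance from the TCP to the grasp point, in m); x points along the fingers, z is the direction in which the jaws open and shut, and the axes are right-handed (so a half turn about x gives the same grasp; the last joint's range is limited). The gripper opens to 88 mm and grips with 3 to 60 N. Pads are 18 mm wide; open, the fingers measure 123 mm over their backs; the gripper's body (75 mm by 187 mm) begins 45 mm behind the grasp point.
Start: joints at [1.2, 0.264, 1.604, -0, 1.274, -0.037], TCP at [0.221, 0.638, 0.239] pointing down, gripper open.
Joint ranges: [-2.63, 2.63], [-0.94, 2.18], [0.31, 2.57], [-1.31, 4.45], [0, 2.66], [-2.55, 2.55]. Speed limits (rad/s): [2.57, 2.57, 3.14, 3.14, 3.14, 3.14].

## Interface

Orientations are given as [roll, pitch, yaw] about the fixed x, y, z axes, in that order (R = Rz(yaw) Ry(pitch) Rx(roll)).
In Python, from workcell import env gives the robot as it stands.
- The arm moves only by the shell command python3 -m pendant 'ROWS' [OPENING] [FORCE]. ROWS is JSON, a list of rows, each a list of 2 entries, a list of its own where there are three numbers: the shift along the world's x, y, z in m, then the turn, a rotation vector about the world's x, y, z in degrees. A call has 1 to 12 rows; each row shifts and turns the commanded pose from where the row before left it; what a row does not reach is not made up. A row lasts 1/8 s, in which the tool goes at most 62.5 mm and 10.7 degrees, less where a joint would pass 70% of its speed; a pose out of reach is approached as far as the arm can. A call is refused whole if a number of a shift passes 0.0625 or a number of a turn 10.7, either way. A call with a gripper value outside its range is refused whole. OPENING is the opening, from 0 (shut) to 1 (fully open), set as the call begins (- or left out, the last holds). The fingers move at their own pace and stop on an object; FORCE is the grip in N (left out, the last holds). Time passes only in rows, so rows that do not move let the fingers close. It gives the time, the measured TCP pose, the force and the opening at its end, in the units of the state.
- env.sense(): the state, without advancing time (a new reading comes with each control period).
- env.read_camera(name): name is "side" or "top"; returns a dict with "frame" (400x640x3 uint8, red, green, blue), "vertical_fov" (degrees; the focal length in pixels is half the picture's height over the tangent of half this angle, whatever the lens; pixels are square), "cx", "cy" (the principal point, pixels), "pose" (4x4, takes a point from camera to world coordinates). Camera axes: x right, y down, z forward; pixel columns grow to the right and rows downward; lengths in m; the calibration is good to about 2 mm. A picture is of the moment at which its call begins. There is no depth.
- env.sign_off(): hands the job in, once; it reports no verdict.
Trained networks look in a picture, given as the dict that the camera call returned (one of the last four; its "shot" number tells which), for a name from the list of things; names that differ only in an ending like _2 or _b are one class to them, and where a whole thing is asked for, a point or a joint stands for the part that bears it (a point fixed in the world has none). Each returns a list of dicts, best first, with "conf" (0 to 1); they miss things now and then, are a little off and sometimes report something else, mostly with a low value. They report only what shows in the picture. A call takes as long as a camera call.
- env.find_in(thing, picture): "bbox" ([left, top, width, height] in pixels, round what is visible of it).
- env.silhouettes(thing, picture): "mask" (400x640 bool, what is visible of it) and "bbox" ([left, top, width, height] in pixels, round what is visible of it).
- env.spot_point(thing, picture): "location" ([row, column] in pixels: a listed point, or the origin of a listed thing).
The state is a dict: "clock": time; "qpos": joint angles; "joint_vel": joint speeds; "joint_torque": joint torques, N m; "tool_pos": TCP position; "tool_rot": TCP orientation; "wrist_force": force on the tool from outside, world axes, zero at the start; "wrist_torque": the same for the moment, N m; "opening": finger opening in m.
Only numpy, scipy, OpenCV 4.12 (cv2) and the standard library are available. Lean on these libraries where they do the work, as an engineer would, in place of code of your own. Each camera call takes 0.05 s, during which the arm holds its last target.

## Task

Lock the saucer tray's hidden slide bar: feel the tapered drift pin into the bar through the blue-ringed hole, draw the bar into line with it and seat its collar flush on the cover, and leave it there. Then fit the brass bolt in the plain hole until its collar is flush too. Go gently, never force a pin that is blocked, let go of both and leave the breakfast things where they are.

Things in the scene. Friction and masses are not known exactly. Their poses are not given: they have to be found in the camera images.
- housing: Fixed white saucer-tray housing, 104 x 194 x 60 mm (x, y, z), 6 mm aluminium cover on top. Origin at the centre of its underside, y along the row of its two 17 mm holes (y = +48, -48 mm), which go right through cover, hidden bar and base to the shelf. Cover and bar lie on a rubber gasket: they give 1 mm per 6 N, 2 mm at most. Pressing a pin on them with over 40 N does damage.
- cover_mid (a point): Centre of the cover's top, 60 mm above the shelf; axes as the housing's. Under it, hidden, a steel slide bar 7 mm thick, top 6.3 mm below this point, also with two 17 mm holes. It slides along x and y, without turning. An over-centre load (about 4 N on each axis) drives it to a corner of its travel: its holes lie off the cover's by 5.7 mm in x (+ or -) and 5.7 mm in y (+ or -), not measured.
- ringed_hole (a point): Centre of the mouth of the drift's hole, on the cover's top at the housing's y = +48 mm, in a blue square outline; axes as the housing's. In the middle the drift stops on the bar. Lowered 2.5 mm in x and 2.5 mm in y off the middle, towards the corner where the bar's hole is, its tip goes 10 mm below the cover's top; elsewhere it stops at 6 to 8 mm. Moved to the middle then, it draws the bar along.
- plain_hole (a point): Centre of the mouth of the bolt's hole, on the cover's top, 60 mm above the shelf, at the housing's y = -48 mm, with no mark round it. Axes as the housing's. The bolt stops on the bar unless the drift holds the bar in line.
- drift: Loose steel drift pin, 90 g. Origin on its axis at the underside of its collar, z up to the head. Below: 20 mm of 15 mm shank, then a 30 mm taper to a flat 5 mm tip, 50 mm below the origin. Above: collar 26 mm across, 4 mm thick, then a blue square head 20 x 20 mm (flats across its x and y) to 38 mm above the origin. Stands in the rack on its collar, origin 60 mm above the shelf.
- bolt: Loose brass bolt, 90 g. Origin on its axis at the underside of its collar, z up to the head. Below: 14 mm shank 38 mm long, then a 7 mm taper to a flat 9 mm nose, 45 mm below the origin. Above: collar and square head (black) of the same sizes as the drift's. Stands in the rack on its collar, origin 60 mm above the shelf.
- rack: Fixed wooden pin rack, 70 x 160 x 60 mm, origin at the centre of its underside. Two vertical 18 mm holes at its y = +48 and -48 mm; drift and bolt stand in them, either way round.
- mug: Bystander, leave where it is. Origin at the centre of its underside. Blue ceramic mug, 82 mm across, 95 mm high, handle at its +y.
- tub: Bystander, leave where it is. Origin at the centre of its underside. Yellow plastic butter tub with a white lid, 91 x 126 x 60 mm.
- spoon: Bystander, leave where it is. Steel teaspoon, 140 mm long, lying along its x.
- potlid: Bystander, leave where it is. Origin at the centre of its underside. Aluminium pot lid, 150 mm across, 40 mm high with its black knob.
- jar: Bystander, leave where it is. Origin at the centre of its underside. Amber glass jam jar, 64 mm across, 90 mm high.
- saucer: Bystander, leave where it is. Origin at the centre of its underside. White saucer, 140 mm across, 18 mm high.
- eggcup: Bystander, leave where it is. Origin at the centre of its underside. Terracotta egg cup, 46 mm across, 56 mm high.

How it is judged:
By the outcome, as a careful person would: the job done as asked, in the order asked, and still so for the second after the job is handed in, with the robot touching nothing.
It also fails if it takes over 72 s, if anything falls off the work surface, if the arm or the gripper's body presses on something with over 40 N, if the wrist force passes 120 N, or if a joint passes its speed limit or range.

## Working session

There is one attempt and no reset: what is moved stays moved. The work goes in short steps, Python scripts to look and compute and a shell command to move; the robot and the scene stay as the last step left them, time stands still between calls to the robot, and variables do not carry over. Pictures are saved under pics/ and viewed, and the job is handed in when it is done.

```bash
ls; mkdir -p pics
python3 - <<'E'
from workcell import env
import cv2
print(env.sense()); print(env.grasp_offset)
for n in("side","top"):
    p=env.read_camera(n); cv2.imwrite(f"pics/{n}0.png",p["frame"][...,::-1])
    print(n,p["vertical_fov"],p["cx"],p["cy"],p["pose"].round(3).tolist())
    for t in("housing","ringed_hole","plain_hole","drift","bolt","rack","cover_mid"):
        print(t,[(d["location"],round(d["conf"],2)) for d in env.spot_point(t,p)][:2], [(d["bbox"],round(d["conf"],2)) for d in env.find_in(t,p)][:2])
E
```

```text
pics
{'clock': 0.0, 'qpos': array([ 1.20009720e+00,  2.64736722e-01,  1.60536495e+00,  6.90283542e-06,
        1.27371768e+00, -3.68664958e-02]), 'joint_vel': array([-1.32160845e-03,  3.06016003e-03, -1.83091711e-03,  2.48925802e-05,
       -4.49247312e-04, -1.63167712e-04]), 'joint_torque': array([ 1.12080692e-03, -5.02130198e+01, -3.56868410e+01,  7.29064085e-02,
        2.97236326e-02, -1.69622654e-04]), 'tool_pos': array([0.22089378, 0.63707584, 0.23740398]), 'tool_rot': array([ 3.10176396,  1.56856962, -1.94445968]), 'wrist_force': array([-0.10600068, -0.39885657, -0.79339806]), 'wrist_torque': array([-0.01013836, -0.04656744,  0.02282346]), 'opening': 0.08819709957130793}
0.0187
side 50.96837056675771 320.5416734371163 194.04667338002238 [[0.787, -0.43, 0.443, 0.018], [-0.617, -0.538, 0.574, -0.801], [-0.008, -0.725, -0.688, 0.994], [0.0, 0.0, 0.0, 1.0]]
housing [([193.5, 273.9], 0.9)] [([383.7, 307.9, 20.3, 25.0], 0.15)]
ringed_hole [([170.9, 264.4], 0.6)] [([243.9, 163.5, 55.8, 52.1], 0.89)]
plain_hole [([190.6, 277.7], 0.81)] [([240.1, 164.7, 58.2, 52.5], 0.66)]
drift [([241
[... 486 characters left out ...]
0.006, -0.02], [-0.002, -0.192, -0.981, 1.403], [0.0, 0.0, 0.0, 1.0]]
housing [([222.1, 272.7], 0.96)] [([248.0, 203.6, 53.2, 33.0], 0.9)]
ringed_hole [([217.5, 261.4], 0.76)] [([245.8, 206.2, 54.3, 30.3], 0.65)]
plain_hole [([180.8, 413.0], 0.65), ([218.8, 283.7], 0.61)] [([246.3, 205.1, 53.6, 30.6], 0.68)]
drift [([237.9, 359.7], 0.45), ([217.7, 257.5], 0.19)] [([355.4, 235.2, 6.7, 8.2], 0.41)]
bolt [([232.5, 385.2], 0.56), ([162.4, 364.0], 0.3)] [([307.0, 139.6, 36.8, 28.8], 0.68), ([381.5, 230.6, 10.7, 7.0], 0.61)]
rack [] [([349.4, 226.3, 42.0, 26.4], 0.79), ([381.3, 230.7, 10.9, 7.0], 0.53)]
cover_mid [([218.1, 272.5], 0.71), ([219.0, 274.1], 0.63)] [([243.6, 207.3, 59.2, 31.6], 0.81)]
```

View pics/side0.png

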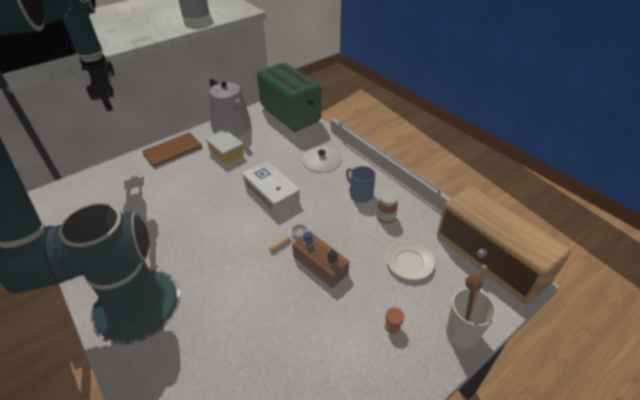

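View pics/top0.png

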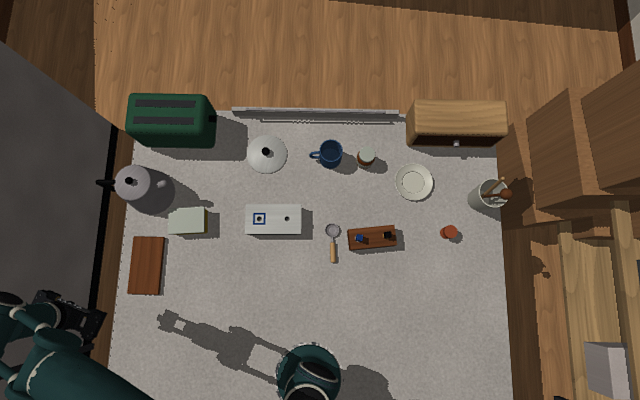

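Run:
```python
import cv2
a=cv2.imread("pics/side0.png")[140:300,220:420]; cv2.imwrite("pics/side0z.png",cv2.resize(a,None,fx=4,fy=4,interpolation=cv2.INTER_CUBIC))
a=cv2.imread("pics/top0.png")[170:270,235:415]; cv2.imwrite("pics/top0z.png",cv2.resize(a,None,fx=4.4,fy=4.4,interpolation=cv2.INTER_CUBIC))
```

```text
(no output)
```

View pics/side0z.png

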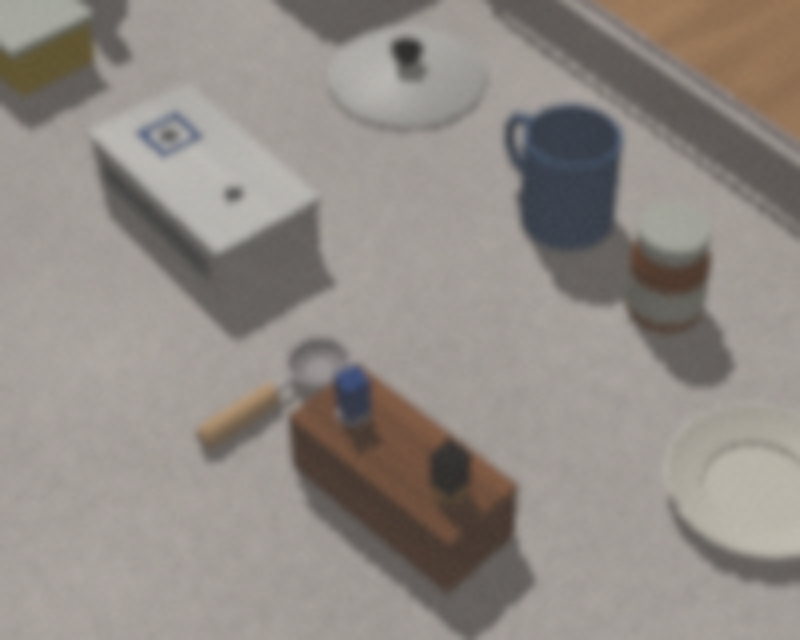

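View pics/top0z.png

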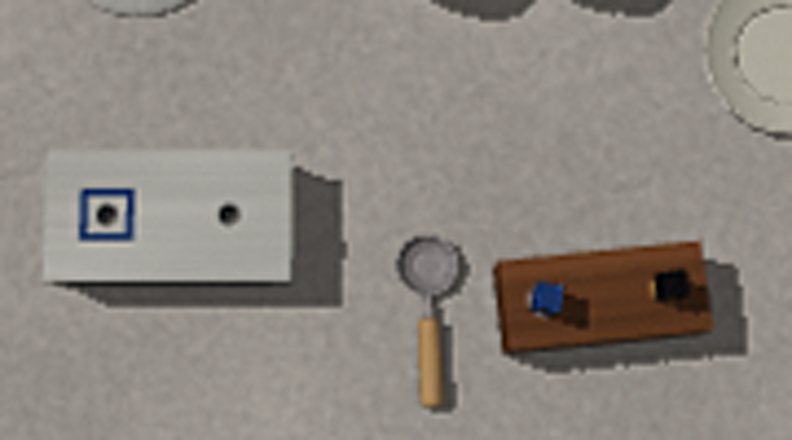

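```bash
cat > h.py <<'E'
import numpy as np, cv2
from workcell import env
def F(p): return p["frame"].shape[0]/2/np.tan(np.radians(p["vertical_fov"]/2))
def proj(p,X):
    T=np.linalg.inv(p["pose"]); c=T[:3,:3]@np.array(X)+T[:3,3]; f=F(p)
    return np.array([p["cx"]+f*c[0]/c[2],p["cy"]+f*c[1]/c[2]])
def ray(p,uv):
    f=F(p); d=p["pose"][:3,:3]@np.array([(uv[0]-p["cx"])/f,(uv[1]-p["cy"])/f,1]); return p["pose"][:3,3],d/np.linalg.norm(d)
def onz(p,uv,z):
    o,d=ray(p,uv); return o+d*(z-o[2])/d[2]
def tri(p1,uv1,p2,uv2):
    A=np.zeros((3,3));b=np.zeros(3)
    L=[]
    for p,uv in((p1,uv1),(p2,uv2)):
        o,d=ray(p,uv);M=np.eye(3)-np.outer(d,d);A+=M;b+=M@o;L.append((o,d))
    X=np.linalg.solve(A,b)
    return X,max(np.linalg.norm((np.eye(3)-np.outer(d,d))@(X-o)) for o,d in L)
def shot(n,k=4):
    P=[env.read_camera(n) for _ in range(k)]; p=dict(P[-1]); p["last"]=P[-1]; p["frame"]=np.mean([q["frame"].astype(float) for q in P],0).round().astype(np.uint8); return p
E
python3 - <<'E'
from h import *
import pickle
D={n:shot(n) for n in("side","top")}
pickle.dump({n:{k:v for k,v in d.items() if k!="last"} for n,d in D.items()},open("s0.pkl","wb"))
tc=env.sense()["tool_pos"]
guess={"side":{"ring":(262,173),"plain":(278,188)},"top":{"ring":(259.3,218.4),"plain":(287,218.6)}}
for n,p in D.items():
    print(n,"tcp",proj(p,tc).round(1))
    g=p["frame"].astype(float)
    for k,(u,v) in guess[n].items():
        r=4; y0,x0=int(round(v))-r,int(round(u))-r
        w=g[y0:y0+2*r+1,x0:x0+2*r+1].copy(); lum=w[...,0] 
        if k=="ring": # use red: ring dark too
            pass
        print(k); print(lum.round().astype(int))
E
```

```text
side tcp [109.5 102.5]
ring
[[169 158 147 134 128 120 117 128 147]
 [148 136 129 128 136 138 132 122 126]
 [131 130 133 137 146 153 152 140 123]
 [138 144 138 133 134 143 154 157 142]
 [150 154 134 114 109 120 144 163 157]
 [147 152 133 112 109 122 144 159 152]
 [129 140 140 137 134 138 143 144 137]
 [122 125 139 146 142 136 133 137 146]
 [143 125 123 133 133 135 143 156 169]]
plain
[[188 187 186 184 184 182 182 181 181]
 [186 186 183 179 177 178 178 180 180]
 [184 180 170 160 156 156 166 176 180]
 [182 172 149 128 122 126 146 170 180]
 [181 168 136 108  99 110 139 168 182]
 [182 170 144 118 116 128 152 174 183]
 [183 176 161 148 149 158 171 182 186]
 [183 182 176 171 172 177 182 185 185]
 [184 184 182 180 182 183 184 185 185]]
top tcp [ 85.7 310.9]
ring
[[ 80  92  89  90  90  90  88  92  80]
 [156 187 184 177 175 182 186 188 166]
 [152 184 163 114  97 143 172 186 166]
 [154 176  95  12   8  37 118 191 157]
 [157 168  28  14  33  24  87 183 117]
 [152 164  34  22  38  70 116 178 114]
 [148 170  97  46  64 105 152 174 112]
 [158 183 177 145 137 167 183 174 114]
 [178 169 169 173 173 170 170 162 106]]
plain
[[168 170 172 164 164 169 170 168 167]
 [172 174 152 106 107 141 171 172 168]
 [176 158  51   4   6  55 142 174 169]
 [172 138   6  34  31  50 123 176 168]
 [169 141  13  30  52  80 124 172 166]
 [170 162  89  64  87 114 160 170 166]
 [166 171 168 138 146 174 170 167 166]
 [166 167 168 170 170 166 165 164 165]
 [163 164 164 164 164 163 163 162 162]]
```

Run:
```python
from h import *
import pickle
D=pickle.load(open("s0.pkl","rb"))
def cen(w,x0,y0):
    yy,xx=np.mgrid[0:w.shape[0],0:w.shape[1]]; return np.array([(w*xx).sum()/w.sum()+x0,(w*yy).sum()/w.sum()+y0])
R={}
for n,p in D.items():
    g=p["frame"].astype(float)
    G={"side":{"ring":(262,173),"plain":(278,188)},"top":{"ring":(259,218),"plain":(287,218)}}[n]
    for k,(u,v) in G.items():
        # blue
        if k=="ring":
            r=10; w=g[v-r:v+r+1,u-r:u+r+1]; b=np.clip(w[...,2]-w[...,0]-15,0,60); R[n,"sq"]=cen(b,u-r,v-r)
        r=4 if k=="plain" else 3
        w=g[v-r:v+r+1,u-r:u+r+1].min(2) if k=="plain" else g[v-r:v+r+1,u-r:u+r+1,2]
        bg=np.median(np.r_[w[0],w[-1],w[:,0],w[:,-1]]); d=np.clip(bg-15-w,0,None); R[n,k]=cen(d,u-r,v-r)
    # heads
    for k,(u,v) in ({"drift":(308,240),"bolt":(333,257)} if n=="side" else {"drift":(359,238),"bolt":(388,235)}).items():
        r=9; w=g[v-r:v+r+1,u-r:u+r+1]
        m=np.clip(w[...,2]-w[...,0]-15,0,60) if k=="drift" else np.clip(50-w.max(2),0,30)
        R[n,k]=cen(m,u-r,v-r); 
        print(n,k,R[n,k]); print((m>20).astype(int)) if n=="top" or k=="drift" else 0
for k in("sq","ring","plain"):
    print(k,R["side",k].round(2),R["top",k].round(2),onz(D["side"],R["side",k],.06).round(4),onz(D["top"],R["top",k],.06).round(4),tri(D["side"],R["side",k],D["top"],R["top",k]))
for k in("drift","bolt"):
    print(k,R["side",k].round(2),R["top",k].round(2),onz(D["side"],R["side",k],.081).round(4),onz(D["top"],R["top",k],.09).round(4))
# housing top corners
for n,p in D.items():
    L=cv2.cvtColor(p["frame"],cv2.COLOR_RGB2GRAY)
    ms=env.silhouettes("housing",env.read_camera(n)); print(n,[ (m["bbox"],m["mask"].sum(),m["conf"]) for m in ms])
    ms=env.silhouettes("rack",env.read_camera(n)); print(n,[ (m["bbox"],m["mask"].sum(),m["conf"]) for m in ms])
```

```text
side drift [307.37121212 235.08754209]
[[0 0 0 0 0 0 0 0 0 0 0 0 0 0 0 0 0 0 0]
 [0 0 0 0 0 0 0 0 1 1 0 0 0 0 0 0 0 0 0]
 [0 0 0 0 0 0 1 1 1 1 1 0 0 0 0 0 0 0 0]
 [0 0 0 0 0 0 1 1 1 1 1 1 0 0 0 0 0 0 0]
 [0 0 0 0 0 0 1 1 1 1 1 1 0 0 0 0 0 0 0]
 [0 0 0 0 0 0 1 1 1 1 1 1 0 0 0 0 0 0 0]
 [0 0 0 0 0 0 0 1 1 1 0 0 0 0 0 0 0 0 0]
 [0 0 0 0 0 0 0 0 0 0 0 0 0 0 0 0 0 0 0]
 [0 0 0 0 0 0 0 0 0 0 0 0 0 0 0 0 0 0 0]
 [0 0 0 0 0 0 0 0 0 0 0 0 0 0 0 0 0 0 0]
 [0 0 0 0 0 0 0 0 0 0 0 0 0 0 0 0 0 0 0]
 [0 0 0 0 0 0 0 0 0 0 0 0 0 0 0 0 0 0 0]
 [0 0 0 0 0 0 0 0 0 0 0 0 0 0 0 0 0 0 0]
 [0 0 0 0 0 0 0 0 0 0 0 0 0 0 0 0 0 0 0]
 [0 0 0 0 0 0 0 0 0 0 0 0 0 0 0 0 0 0 0]
 [0 0 0 0 0 0 0 0 0 0 0 0 0 0 0 0 0 0 0]
 [0 0 0 0 0 0 0 0 0 0 0 0 0 0 0 0 0 0 0]
 [0 0 0 0 0 0 0 0 0 0 0 0 0 0 0 0 0 0 0]
 [0 0 0 0 0 0 0 0 0 0 0 0 0 0 0 0 0 0 0]]
side bolt [332. 261.]
top drift [359.0947168  237.14136126]
[[0 0 0 0 0 0 0 0 0 0 0 0 0 0 0 0 0 0 0]
 [0 0 0 0 0 0 0 0 0 0 0 0 0 0 0 0 0 0 0]
 [0 0 0 0 0 0 0 0 0 0 0 0 0 0 0 0 0 0 0]
 [0 0 0 0 0 0 0 0 0 0 0 0 0 0 0 0 0 0 0]
 [0 0 0 0 0 0 0 0 0 0 0 0 0 0 0 0 0 0 0]
 [0 0 0 0 0 0 0 
[... 1569 characters left out ...]
.26] [0.5259 0.1837 0.06  ] [0.5249 0.1819 0.06  ] (array([0.52469603, 0.18156635, 0.06207249]), np.float64(0.00011895717728911626))
plain [277.93 188.08] [286.44 218.19] [0.5278 0.0877 0.06  ] [0.5272 0.0862 0.06  ] (array([0.52693534, 0.08605941, 0.06172142]), np.float64(6.609341472001817e-05))
drift [307.37 235.09] [359.09 237.14] [ 0.4711 -0.1505  0.081 ] [ 0.4644 -0.1616  0.09  ]
bolt [332. 261.] [387.86 235.03] [ 0.4679 -0.266   0.081 ] [ 0.4736 -0.2579  0.09  ]
side [([243.7, 159.2, 58.0, 56.8], np.int64(1806), 0.97)]
side [([293.0, 236.4, 57.8, 49.6], np.int64(1562), 0.97)]
top [([247.0, 202.9, 55.4, 32.1], np.int64(1741), 0.66)]
top [([345.7, 224.7, 50.4, 26.6], np.int64(927), 0.9)]
```

Run:
```python
from h import *
import pickle
from scipy.optimize import least_squares
D=pickle.load(open("s0.pkl","rb"))
p=D["top"];
from numpy import array as A
def im(z): return A([z[0]/4.4+235-.39,z[1]/4.4+170-.39])
C=[onz(p,im(z),.06)[:2] for z in((497,262),(701,242),(713,328),(505,352))]
print("rack corners",np.round(C,4),np.linalg.norm(C[0]-C[1]),np.linalg.norm(C[1]-C[2]),np.linalg.norm(C[2]-C[3]),"c",np.mean(C,0))
C=[onz(p,im(z),.06)[:2] for z in((47,150),(292,151),(290,283),(43,280))]
print("house",np.round(C,4),np.linalg.norm(C[0]-C[1]),np.linalg.norm(C[1]-C[2]),"c",np.mean(C,0))
# crop heads big
for n,(x,y) in {"top":(340,215),"side":(290,225)}.items():
    a=D[n]["frame"][y:y+45,x:x+60,::-1]; cv2.imwrite(f"pics/rack_{n}.png",cv2.resize(a,None,fx=12,fy=12,interpolation=cv2.INTER_CUBIC))
x,y=(240,155); a=D["side"]["frame"][y:y+45,x:x+60,::-1]; cv2.imwrite(f"pics/house_side.png",cv2.resize(a,None,fx=12,fy=12,interpolation=cv2.INTER_CUBIC))
x,y=(242,195); a=D["top"]["frame"][y:y+45,x:x+60,::-1]; cv2.imwrite(f"pics/house_top.png",cv2.resize(a,None,fx=12,fy=12,interpolation=cv2.INTER_CUBIC))
```

```text
rack corners [[ 0.4939 -0.1252]
 [ 0.5131 -0.2846]
 [ 0.4462 -0.2928]
 [ 0.4242 -0.1318]] 0.16060503702210902 0.06736739154149411 0.16252414169004992 c [ 0.46935122 -0.2086272 ]
house [[0.5749 0.2312]
 [0.5784 0.0374]
 [0.4739 0.0359]
 [0.472  0.2285]] 0.1938449078145886 0.10451556128531504 c [0.52479593 0.1332849 ]
```

View pics/rack_top.png

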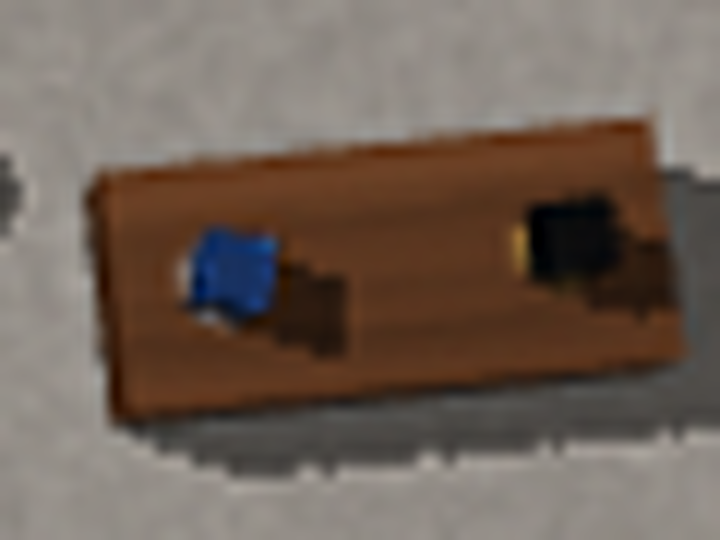

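View pics/rack_side.png

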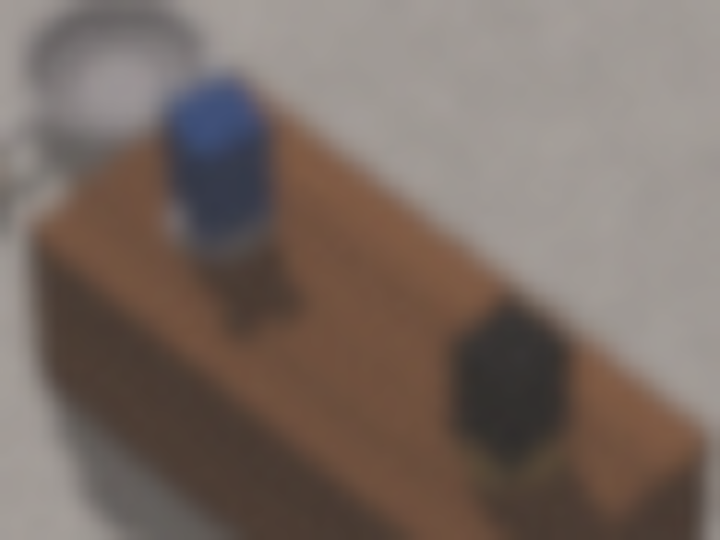

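View pics/house_side.png

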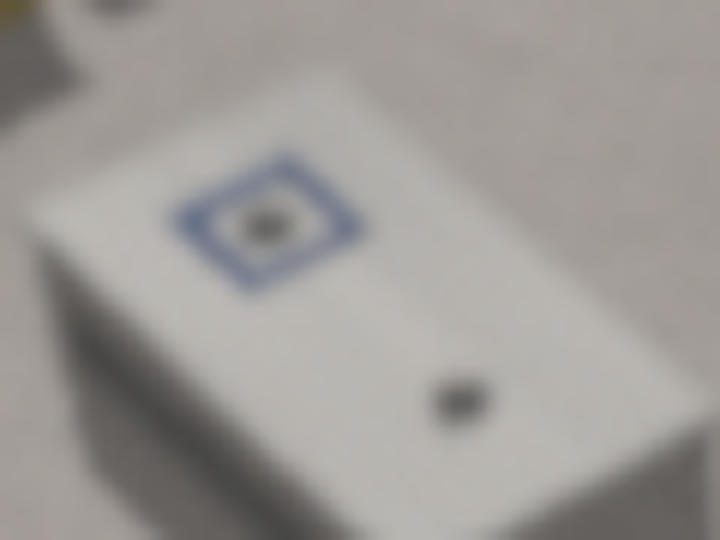

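View pics/house_top.png

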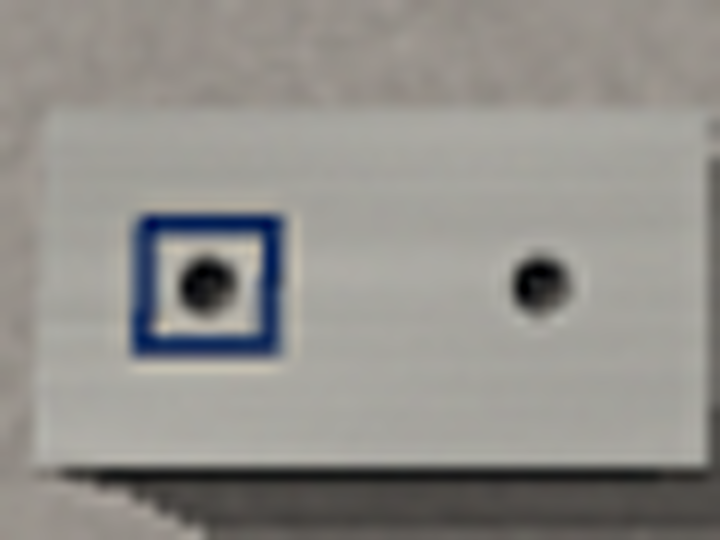

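```bash
cat > fit.py <<'E'
from h import *
import pickle
from scipy.optimize import minimize
D=pickle.load(open("s0.pkl","rb"))
def render(p,x,y,yaw,box,S=8):
    X=[]
    c,s=np.cos(yaw),np.sin(yaw)
    for z in(.0645,.098):
        for a,b in((1,1),(1,-1),(-1,-1),(-1,1)):
            X.append([x+.01*(a*c-b*s),y+.01*(a*s+b*c),z])
    uv=np.array([proj(p,q) for q in X]); x0,y0,w,h=box
    m=np.zeros((h*S,w*S),np.uint8)
    hull=cv2.convexHull(((uv-[x0,y0]+.5)*S).astype(np.float32))
    cv2.fillConvexPoly(m,(hull*16).round().astype(np.int32),255,shift=4)
    return cv2.resize(m,(w,h),interpolation=cv2.INTER_AREA)/255.
boxes={("side","drift"):(299,225,18,26),("top","drift"):(350,228,18,18),("side","bolt"):(322,244,22,28),("top","bolt"):(378,225,20,20)}
def obs(n,k):
    x0,y0,w,h=boxes[n,k]; g=D[n]["frame"][y0:y0+h,x0:x0+w].astype(float)
    if k=="drift":
        a=g[...,2]-g[...,0]; return np.clip((a-0)/(np.percentile(a,92)),0,1)
    a=g[...,0]; b=np.percentile(a,8); return np.clip((95-a)/(95-b),0,1) if n=="top" else np.clip((g[...,0]-g[...,2]-5)/-1*0+ (75-a)/(75-b),0,1)
if __name__=="__main__":
  for k,x0 in(("drift",(.4635,-.161)),("bolt",(.475,-.256))):
    for cams in(("top",),("side",),("top","side")):
        best=None
        for yaw in np.radians(range(-45,45,10)):
            def f(v):
                e=0
                for n in cams:
                    d={"top":(0,0),"side":(v[3],v[4])}[n] if len(cams)>1 else (0,0)
                    r=render(D[n],x0[0]+v[0]/1e3+d[0]/1e3,x0[1]+v[1]/1e3+d[1]/1e3,yaw+v[2]*.05,boxes[n,k])
                    if n=="side": r=cv2.GaussianBlur(r,(0,0),.9)
                    e+=((r-obs(n,k))**2).sum()
                return e
            r=minimize(f,[0,0,0,0,0],method="Nelder-Mead",options=dict(initial_simplex=np.vstack([np.zeros(5),3*np.eye(5)]),maxiter=400))
            if best is None or r.fun<best[0]: best=(r.fun,x0[0]*1e3+r.x[0],x0[1]*1e3+r.x[1],np.degrees(yaw+r.x[2]*.05),*r.x[3:])
        print(k,cams,np.round(best,2))
E
python3 fit.py
```

```text
drift ('top',) [   4.81  465.23 -161.73  -11.41   -3.35    1.79]
drift ('side',) [   7.96  466.6  -156.86  -34.1    -2.95   -0.48]
drift ('top', 'side') [  15.36  465.28 -161.86  -32.79    1.38    5.13]
bolt ('top',) [  17.54  476.06 -257.21    1.83    7.91    2.85]
bolt ('side',) [  13.1   476.23 -255.31  -38.43   -3.95    8.45]
bolt ('top', 'side') [  35.83  474.99 -258.27  -38.35    1.23    2.94]
```

Run:
```python
from fit import *
for k,x0 in(("drift",(.465,-.1615)),("bolt",(.4755,-.257))):
  for n in("top","side"):
    out=[]
    o=obs(n,k)
    for yaw in range(-45,45,6):
        def f(v):
            r=render(D[n],x0[0]+v[0]/1e3,x0[1]+v[1]/1e3,np.radians(yaw),boxes[n,k]); r=cv2.GaussianBlur(r,(0,0),max(.3,abs(v[2])))
            a=(r*o).sum()/(r*r).sum(); return ((a*r-o)**2).sum()
        r=minimize(f,[0,0,.6],method="Nelder-Mead",options=dict(initial_simplex=[[0,0,.6],[3,0,.6],[0,3,.6],[0,0,1.2]],maxiter=150))
        out.append((yaw,round(r.fun,2)))
    print(k,n,out)
```

```text
drift top [(-45, np.float64(6.02)), (-39, np.float64(5.81)), (-33, np.float64(5.4)), (-27, np.float64(4.79)), (-21, np.float64(4.31)), (-15, np.float64(3.84)), (-9, np.float64(3.68)), (-3, np.float64(3.74)), (3, np.float64(4.01)), (9, np.float64(4.56)), (15, np.float64(5.14)), (21, np.float64(5.69)), (27, np.float64(5.97)), (33, np.float64(6.15)), (39, np.float64(6.18))]
drift side [(-45, np.float64(8.28)), (-39, np.float64(7.02)), (-33, np.float64(6.3)), (-27, np.float64(6.53)), (-21, np.float64(7.54)), (-15, np.float64(8.73)), (-9, np.float64(9.85)), (-3, np.float64(10.72)), (3, np.float64(11.4)), (9, np.float64(11.73)), (15, np.float64(11.88)), (21, np.float64(11.73)), (27, np.float64(11.23)), (33, np.float64(10.45)), (39, np.float64(9.4))]
bolt top [(-45, np.float64(11.82)), (-39, np.float64(11.82)), (-33, np.float64(11.77)), (-27, np.float64(11.64)), (-21, np.float64(11.52)), (-15, np.float64(11.4)), (-9, np.float64(11.25)), (-3, np.float64(11.16)), (3, np.float64(11.16)), (9, np.float64(11.15)), (15, np.float64(11.24)), (21, np.float64(11.4)), (27, np.float64(11.59)), (33, np.float64(11.76)), (39, np.float64(11.83))]
bolt side [(-45, np.float64(11.65)), (-39, np.float64(11.83)), (-33, np.float64(11.61)), (-27, np.float64(11.59)), (-21, np.float64(11.94)), (-15, np.float64(12.52)), (-9, np.float64(12.96)), (-3, np.float64(13.16)), (3, np.float64(13.32)), (9, np.float64(13.19)), (15, np.float64(12.8)), (21, np.float64(12.53)), (27, np.float64(12.13)), (33, np.float64(11.58)), (39, np.float64(11.47))]
```

```bash
cat >> h.py <<'E'
from scipy.spatial.transform import Rotation as Ro
def tool(s=None):
    s=s or env.sense(); R=Ro.from_euler("xyz",s["tool_rot"]).as_matrix(); return s["tool_pos"],R
def info():
    s=env.sense(); t,R=tool(s); print("t",round(s["clock"],2),"tcp",(t*1e3).round(2),"jawaz",np.degrees(np.arctan2(R[1,2],R[0,2])).round(2),"down",R[:,0].round(4),"jawz",R[2,2].round(4),"F",s["wrist_force"].round(2),"T",s["wrist_torque"].round(3),"op",round(s["opening"]*1e3,2),"q",s["qpos"].round(2))
E
python3 -c "from h import *; info()"
```

```text
t 2.3 tcp [221.15 637.75 238.7 ] jawaz 70.87 down [ 0.  0. -1.] jawz 0.0 F [ 0.94 -0.18 -0.74] T [-0.038 -0.047 -0.03 ] op 88.34 q [ 1.2   0.26  1.6   0.    1.27 -0.04]
```

```bash
python3 -m pendant '[[[0.02,-0.057,0],[0,0,-6.5]],[[0.02,-0.057,0],[0,0,-6.5]],[[0.02,-0.057,0],[0,0,-6.5]],[[0.02,-0.057,0],[0,0,-6.5]],[[0.02,-0.057,0],[0,0,-6.5]],[[0.02,-0.057,0],[0,0,-6.5]],[[0.02,-0.057,0],[0,0,-6.5]],[[0.02,-0.057,0],[0,0,-6.5]],[[0.02,-0.057,0],[0,0,-6.5]],[[0.02,-0.057,0],[0,0,-6.5]],[[0.02,-0.057,0],[0,0,-6.5]],[[0.02,-0.057,0],[0,0,-6.5]]]' 0.5 20; python3 -c "from h import *; info()"
```

```text
clock: 3.8
tool_pos: [0.4616, -0.0483, 0.2392]
tool_rot: [0.162, 1.569, 0.034]
wrist_force: [-0.1, 0.1, 1.1]
opening: 0.0442
t 3.8 tcp [461.63 -48.3  239.23] jawaz -7.36 down [ 1.5e-03  1.0e-04 -1.0e+00] jawz 0.0015 F [-0.14  0.06  1.14] T [-0.043  0.081 -0.014] op 44.17 q [-0.16 -0.15  2.04  0.    1.25 -0.03]
```

```bash
python3 -m pendant '[[[0.001,-0.037,-0.034],[0,0,-4.5]],[[0.001,-0.038,-0.034],[0,0,-4.5]],[[0.001,-0.038,-0.034],[0,0,-4.5]],[[0,0,0],[0,0,0]],[[0,0,0],[0,0,0]]]'
python3 - <<'E'
from h import *
info()
for n in("top","side"):
    p=shot(n,2)
    t,R=tool(); print(n,proj(p,t))
    x,y=(330,205) if n=="top" else (285,200)
    a=p["frame"][y:y+60,x:x+80,::-1]; cv2.imwrite(f"pics/g1_{n}.png",cv2.resize(a,None,fx=9,fy=9,interpolation=cv2.INTER_CUBIC))
info()
E
```

```text
clock: 4.42
tool_pos: [0.4644, -0.159, 0.1372]
tool_rot: [1.103, 1.57, 0.744]
wrist_force: [0.3, 0.3, 0.4]
opening: 0.0436
t 4.42 tcp [ 464.42 -159.05  137.24] jawaz -20.62 down [ 4.e-04  4.e-04 -1.e+00] jawz 0.0002 F [0.31 0.29 0.44] T [-0.093  0.143 -0.033] op 43.59 q [-0.38  0.    2.1   0.    1.04 -0.02]
top [359.82525658 235.45585781]
side [306.79822599 224.21112841]
t 4.62 tcp [ 465.19 -158.64  138.18] jawaz -20.52 down [ 2.5e-03 -8.0e-04 -1.0e+00] jawz 0.0026 F [-0.37 -0.33 -0.5 ] T [-0.044  0.066 -0.001] op 44.29 q [-0.38  0.    2.09  0.    1.04 -0.02]
```

View pics/g1_side.png

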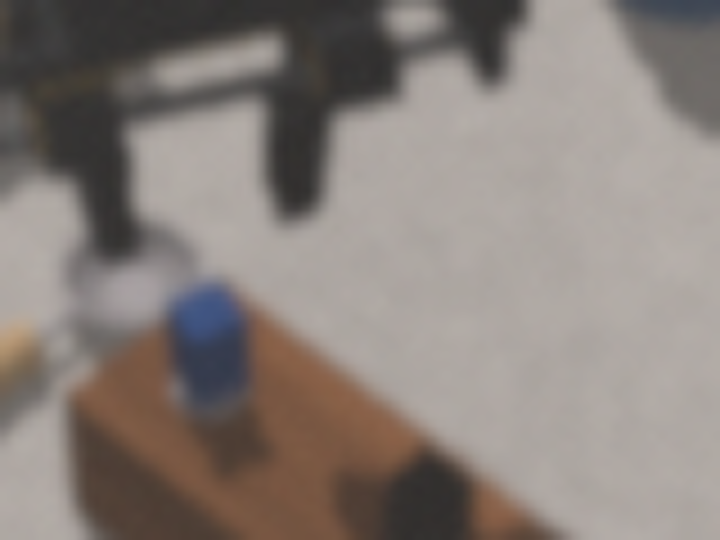

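View pics/g1_top.png

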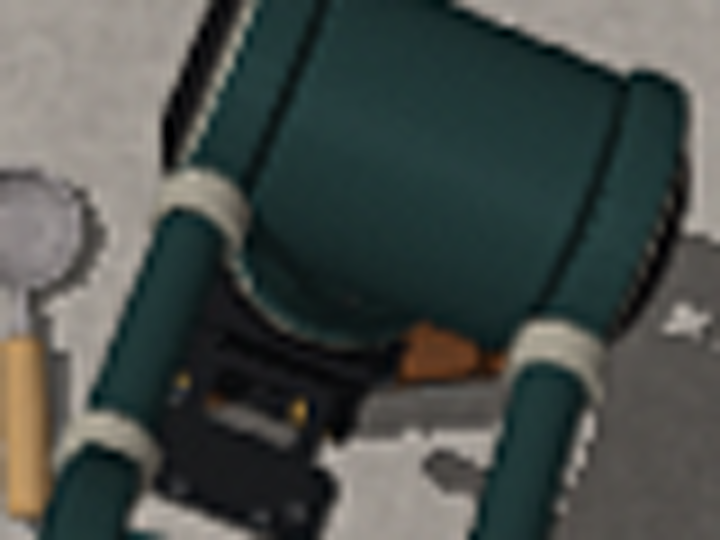

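```bash
python3 -m pendant '[[[0.0005,-0.0015,-0.03],[0,0,0]],[[0,0,-0.03],[0,0,0]],[[0,0,-0.0095],[0,0,0]],[[0,0,0],[0,0,0]]]'; python3 -c "from h import *; info()";python3 -m pendant '[[[0,0,0],[0,0,0]],[[0,0,0],[0,0,0]],[[0,0,0],[0,0,0]],[[0,0,0],[0,0,0]]]' 0 20
python3 - <<'E'
from h import *
info()
p=shot("side",2)
x,y=285,210
a=p["frame"][y:y+60,x:x+80,::-1]; cv2.imwrite(f"pics/g2.png",cv2.resize(a,None,fx=9,fy=9,interpolation=cv2.INTER_CUBIC))
info()
E
```

```text
clock: 5.12
tool_pos: [0.4647, -0.1603, 0.0674]
tool_rot: [3.054, 1.57, 2.695]
wrist_force: [0.5, -0.1, -0.0]
opening: 0.0442
t 5.12 tcp [ 464.68 -160.29   67.36] jawaz -20.57 down [-4.e-04  2.e-04 -1.e+00] jawz -0.0004 F [ 0.47 -0.07 -0.  ] T [-0.123  0.09   0.041] op 44.19 q [-0.38  0.1   2.15  0.    0.9  -0.02]
clock: 5.62
tool_pos: [0.4654, -0.1611, 0.0682]
tool_rot: [0.042, 1.569, -0.318]
wrist_force: [-2.0, 1.4, 7.1]
opening: 0.0212
t 5.62 tcp [ 465.4  -161.06   68.24] jawaz -20.63 down [ 1.5e-03 -5.0e-04 -1.0e+00] jawz 0.0016 F [-1.98  1.44  7.09] T [0.083 0.298 0.047] op 21.21 q [-0.38  0.1   2.15  0.    0.9  -0.02]
t 5.72 tcp [ 465.44 -161.03   68.27] jawaz -20.63 down [ 1.5e-03 -5.0e-04 -1.0e+00] jawz 0.0016 F [0.45 0.16 5.29] T [0.067 0.24  0.043] op 21.83 q [-0.38  0.1   2.15  0.    0.9  -0.02]
```

View pics/g2.png

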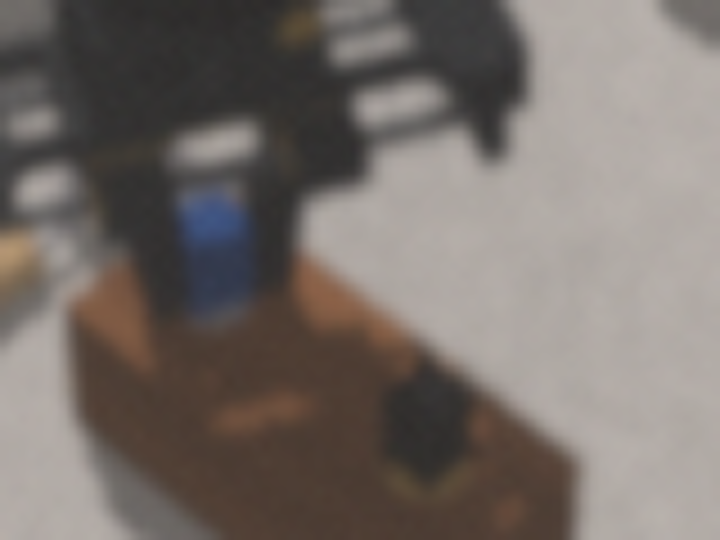

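```bash
python3 -m pendant '[[[0,0,0.01],[0,0,0]],[[0,0,0.02],[0,0,0]],[[0,0,0.03],[0,0,0]],[[0,0,0.03],[0,0,0]],[[0,0,0],[0,0,0]],[[0,0,0],[0,0,0]]]' 0 30
python3 - <<'E'
from h import *
info()
p=shot("side",2)
x,y=280,185
a=p["frame"][y:y+60,x:x+80,::-1]; cv2.imwrite(f"pics/g3.png",cv2.resize(a,None,fx=9,fy=9,interpolation=cv2.INTER_CUBIC))
info()
E
```

```text
clock: 6.48
tool_pos: [0.4639, -0.1605, 0.1563]
tool_rot: [-3.119, 1.57, 2.804]
wrist_force: [-0.4, 0.3, -0.1]
opening: 0.021
t 6.47 tcp [ 463.94 -160.53  156.26] jawaz -20.63 down [-1.2e-03  4.0e-04 -1.0e+00] jawz -0.0012 F [-0.43  0.28 -0.12] T [-0.019  0.105 -0.033] op 20.97 q [-0.38 -0.02  2.08 -0.    1.08 -0.02]
t 6.58 tcp [ 463.41 -160.29  155.45] jawaz -20.63 down [-0.0029  0.0011 -1.    ] jawz -0.0031 F [-0.44 -0.81 -1.2 ] T [-0.057  0.078  0.002] op 21.05 q [-0.38 -0.02  2.08 -0.    1.08 -0.02]
```

View pics/g3.png

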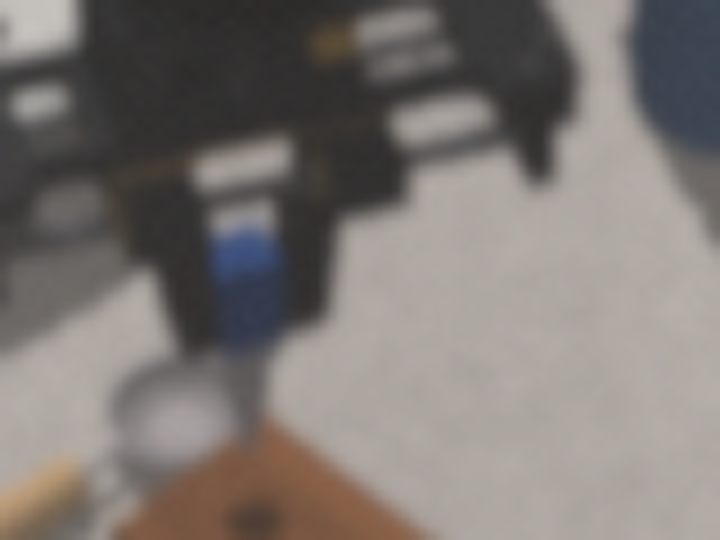

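```bash
python3 -m pendant '[[[0.003,0.02,0],[0,0,0]],[[0.009,0.05,0],[0,0,0]],[[0.009,0.05,0],[0,0,0]],[[0.009,0.05,0],[0,0,0]],[[0.009,0.05,0],[0,0,0]],[[0.009,0.05,0],[0,0,0]],[[0.009,0.05,0],[0,0,0]],[[0.004,0.023,-0.015],[0,0,0]],[[0,0,-0.015],[0,0,0]],[[0,0,0],[0,0,0]],[[0,0,0],[0,0,0]]]' 0 30
python3 - <<'E'
from h import *
info()
p=shot("side",3)
x,y=235,130
a=p["frame"][y:y+70,x:x+80,::-1]; cv2.imwrite(f"pics/g4.png",cv2.resize(a,None,fx=9,fy=9,interpolation=cv2.INTER_CUBIC))
info()
print(proj(p,[.5250,.1825,.068]))
E
```

```text
clock: 7.95
tool_pos: [0.5253, 0.1811, 0.1267]
tool_rot: [-2.296, 1.57, -2.657]
wrist_force: [0.5, -0.6, -1.1]
opening: 0.0214
t 7.95 tcp [525.28 181.07 126.73] jawaz -20.7 down [-1.1e-03 -6.0e-04 -1.0e+00] jawz -0.0008 F [ 0.54 -0.58 -1.11] T [-0.036  0.07   0.004] op 21.37 q [ 0.29  0.14  1.97 -0.    1.03  0.65]
t 8.1 tcp [526.15 181.5  127.89] jawaz -20.7 down [ 1.1e-03  2.0e-04 -1.0e+00] jawz 0.001 F [-0.21  0.28 -0.76] T [-0.072  0.134  0.041] op 21.01 q [ 0.29  0.14  1.97 -0.    1.03  0.65]
[261.47838446 171.93472526]
```

View pics/g4.png

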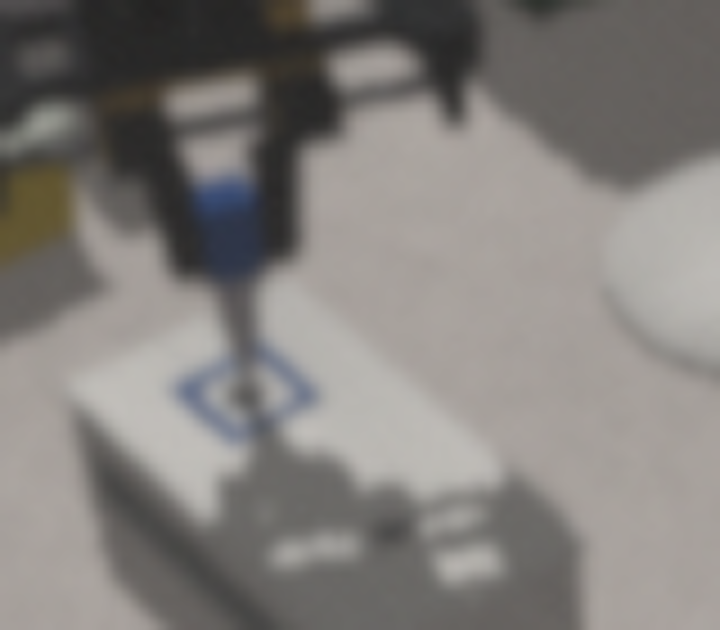

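```bash
cat >> h.py <<'E'
def avg(k=6):
    S=[]
    for i in range(k):
        env.read_camera("side"); S.append(env.sense())
    m=lambda a:np.mean([s[a] for s in S],0)
    print("t",round(S[-1]["clock"],2),"tcp",(m("tool_pos")*1e3).round(2),"sd",(np.std([s["tool_pos"] for s in S],0)*1e3).round(2),"F",m("wrist_force").round(2),"T",m("wrist_torque").round(3))
E
python3 -c "from h import *; avg()"
python3 -m pendant '[[[0,0,-0.004],[0,0,0]],[[0,0,-0.003],[0,0,0]],[[0,0,-0.002],[0,0,0]],[[0,0,-0.002],[0,0,0]],[[0,0,0],[0,0,0]]]'; python3 -c "from h import *; avg()"
```

```text
t 8.4 tcp [526.02 181.9  127.79] sd [0.12 0.18 0.15] F [-0.09 -0.13 -0.8 ] T [-0.043  0.103  0.004]
clock: 9.02
tool_pos: [0.5255, 0.1822, 0.1159]
tool_rot: [-2.526, 1.57, -2.886]
wrist_force: [-0.0, 0.4, -0.9]
opening: 0.0208
t 9.32 tcp [525.72 182.25 116.27] sd [0.05 0.02 0.09] F [ 0.24 -0.02 -0.6 ] T [-0.079  0.089  0.003]
```

```bash
python3 -m pendant '[[[0,0,-0.0015],[0,0,0]],[[0,0,-0.0015],[0,0,0]],[[0,0,0],[0,0,0]]]'; python3 -c "from h import *; avg(3)"
python3 -m pendant '[[[0.0015,0,0],[0,0,0]],[[0.001,0,0],[0,0,0]],[[0.001,0,0],[0,0,0]],[[0,0,0],[0,0,0]]]'; python3 -c "from h import *; avg(3)"
```

```text
clock: 9.7
tool_pos: [0.5255, 0.1822, 0.1129]
tool_rot: [-2.528, 1.57, -2.888]
wrist_force: [0.9, -0.7, -1.5]
opening: 0.0211
t 9.85 tcp [525.6  182.22 113.11] sd [0.04 0.02 0.06] F [ 0.3   0.2  -0.03] T [-0.058  0.091 -0.047]
clock: 10.35
tool_pos: [0.5293, 0.1822, 0.1132]
tool_rot: [0.573, 1.571, 0.213]
wrist_force: [0.9, -0.1, -0.4]
opening: 0.0212
t 10.5 tcp [529.15 182.24 113.2 ] sd [0.04 0.01 0.01] F [-0.38  0.29 -1.01] T [-0.048  0.135 -0.029]
```

```bash
python3 -m pendant '[[[0.0007,0,0],[0,0,0]],[[0.0007,0,0],[0,0,0]],[[0,0,0],[0,0,0]]]'; python3 -c "from h import *; avg(2)"
python3 -m pendant '[[[0.0005,0,0],[0,0,0]],[[0.0005,0,0],[0,0,0]],[[0,0,0],[0,0,0]]]'; python3 -c "from h import *; avg(2)"
```

```text
clock: 10.88
tool_pos: [0.5306, 0.1823, 0.1132]
tool_rot: [-3.091, 1.571, 2.832]
wrist_force: [-0.8, -0.4, -0.5]
opening: 0.0214
t 10.97 tcp [530.55 182.25 113.2 ] sd [0.01 0.01 0.01] F [ 0.18 -0.44 -0.76] T [-0.091  0.095  0.025]
clock: 11.35
tool_pos: [0.5313, 0.1823, 0.1131]
tool_rot: [-2.889, 1.57, 3.034]
wrist_force: [-1.1, 1.4, -0.7]
opening: 0.0212
t 11.45 tcp [531.3  182.31 113.11] sd [0.02 0.   0.02] F [-1.1  -0.46 -0.44] T [ 0.061  0.366 -0.009]
```

```bash
python3 -m pendant '[[[-0.004,0,0],[0,0,0]],[[-0.004,0,0],[0,0,0]],[[-0.001,0,0],[0,0,0]],[[0,0,0],[0,0,0]]]'; python3 -c "from h import *; avg(2)"
python3 -m pendant '[[[-0.0007,0,0],[0,0,0]],[[0,0,0],[0,0,0]]]'; python3 -c "from h import *; avg(2)"
python3 -m pendant '[[[-0.0007,0,0],[0,0,0]],[[0,0,0],[0,0,0]]]'; python3 -c "from h import *; avg(2)"
```

```text
clock: 11.95
tool_pos: [0.5225, 0.1822, 0.1133]
tool_rot: [0.425, 1.571, 0.066]
wrist_force: [-0.1, 0.3, -0.2]
opening: 0.0212
t 12.05 tcp [522.65 182.25 113.3 ] sd [0.02 0.01 0.01] F [ 0.58 -0.13 -0.79] T [-0.052  0.051  0.005]
clock: 12.3
tool_pos: [0.5219, 0.1822, 0.1132]
tool_rot: [-1.747, 1.571, -2.107]
wrist_force: [0.1, -0.3, -0.7]
opening: 0.0207
t 12.4 tcp [521.89 182.25 113.2 ] sd [0.01 0.   0.01] F [-0.49  0.41 -0.2 ] T [-0.081  0.101  0.003]
clock: 12.65
tool_pos: [0.5211, 0.1822, 0.1132]
tool_rot: [-2.534, 1.571, -2.894]
wrist_force: [0.2, 0.4, -1.0]
opening: 0.0211
t 12.75 tcp [521.11 182.22 113.19] sd [0.   0.02 0.  ] F [ 0.15  0.33 -0.44] T [-0.049  0.114  0.006]
```

```bash
python3 -m pendant '[[[-0.0006,0,0],[0,0,0]],[[0,0,0],[0,0,0]]]'; python3 -c "from h import *; avg(2)"
python3 -m pendant '[[[-0.0006,0,0],[0,0,0]],[[0,0,0],[0,0,0]]]'; python3 -c "from h import *; avg(2)"
```

```text
clock: 13.0
tool_pos: [0.5205, 0.1822, 0.1132]
tool_rot: [-2.805, 1.571, 3.118]
wrist_force: [0.6, -0.3, -1.3]
opening: 0.0207
t 13.1 tcp [520.52 182.24 113.19] sd [0. 0. 0.] F [-0.54 -0.63 -1.03] T [-0.068  0.109 -0.001]
clock: 13.35
tool_pos: [0.52, 0.1822, 0.1132]
tool_rot: [0.444, 1.571, 0.084]
wrist_force: [0.5, -0.1, -1.2]
opening: 0.0208
t 13.45 tcp [519.97 182.23 113.24] sd [0.01 0.01 0.01] F [ 0.64  0.43 -0.97] T [-0.057  0.056  0.004]
```

```bash
python3 -m pendant '[[[-0.0006,0,0],[0,0,0]],[[0,0,0],[0,0,0]]]'; python3 -c "from h import *; avg(2)"
python3 -m pendant '[[[-0.0006,0,0],[0,0,0]],[[0,0,0],[0,0,0]]]'; python3 -c "from h import *; avg(2)"
```

```text
clock: 13.7
tool_pos: [0.5195, 0.1822, 0.1133]
tool_rot: [0.378, 1.57, 0.018]
wrist_force: [1.1, -0.4, -0.8]
opening: 0.0209
t 13.8 tcp [519.48 182.21 113.26] sd [0.01 0.01 0.  ] F [-0.11 -0.23 -0.24] T [-0.147 -0.073 -0.028]
clock: 14.05
tool_pos: [0.519, 0.1823, 0.1134]
tool_rot: [0.557, 1.57, 0.197]
wrist_force: [1.2, -0.8, -0.4]
opening: 0.0206
t 14.15 tcp [518.97 182.28 113.37] sd [0.01 0.01 0.01] F [ 0.91 -0.48 -0.64] T [-0.126 -0.17  -0.011]
```

```bash
python3 -m pendant '[[[0.0035,0,0],[0,0,0]],[[0.003,0.001,0],[0,0,0]],[[0,0.003,0],[0,0,0]],[[0,0.0005,0],[0,0,0]],[[0,0,0],[0,0,0]]]'; python3 -c "from h import *; avg(2)"
python3 -m pendant '[[[0,0.0006,0],[0,0,0]],[[0,0,0],[0,0,0]]]'; python3 -c "from h import *; avg(2)"
python3 -m pendant '[[[0,0.0006,0],[0,0,0]],[[0,0,0],[0,0,0]]]'; python3 -c "from h import *; avg(2)"
```

```text
clock: 14.78
tool_pos: [0.5251, 0.1868, 0.1131]
tool_rot: [-2.559, 1.57, -2.919]
wrist_force: [0.6, -0.1, -0.8]
opening: 0.021
t 14.88 tcp [525.12 186.76 113.14] sd [0.   0.02 0.  ] F [-0.38 -0.06 -1.02] T [-0.087  0.055  0.025]
clock: 15.12
tool_pos: [0.5252, 0.1874, 0.1132]
tool_rot: [2.996, 1.571, 2.636]
wrist_force: [-0.3, 0.3, -0.6]
opening: 0.0209
t 15.22 tcp [525.24 187.33 113.22] sd [0.01 0.   0.01] F [ 0.34  0.36 -0.02] T [-0.089  0.112  0.011]
clock: 15.48
tool_pos: [0.5253, 0.188, 0.1132]
tool_rot: [0.89, 1.571, 0.53]
wrist_force: [0.6, 0.5, -0.1]
opening: 0.0211
t 15.57 tcp [525.26 187.95 113.22] sd [0.   0.   0.01] F [ 0.07 -0.47 -1.12] T [-0.042  0.093 -0.011]
```

```bash
python3 -m pendant '[[[0,0.0006,0],[0,0,0]],[[0,0,0],[0,0,0]]]'; python3 -c "from h import *; avg(2)"
python3 -m pendant '[[[0,0.0006,0],[0,0,0]],[[0,0,0],[0,0,0]]]'; python3 -c "from h import *; avg(2)"
```

```text
clock: 15.82
tool_pos: [0.5253, 0.1885, 0.1132]
tool_rot: [-0.939, 1.571, -1.299]
wrist_force: [0.7, -0.8, -0.0]
opening: 0.0203
t 15.93 tcp [525.26 188.51 113.2 ] sd [0.   0.01 0.01] F [-0.48 -0.11 -0.6 ] T [-0.115  0.048 -0.005]
clock: 16.18
tool_pos: [0.5253, 0.189, 0.1132]
tool_rot: [-0.923, 1.57, -1.283]
wrist_force: [0.8, -1.7, -0.4]
opening: 0.0211
t 16.27 tcp [525.32 189.   113.21] sd [0.02 0.   0.01] F [ 0.45 -0.96 -1.14] T [-0.347 -0.008 -0.007]
```

```bash
python3 -m pendant '[[[0,-0.004,0],[0,0,0]],[[0,-0.004,0],[0,0,0]],[[0,-0.0022,0],[0,0,0]],[[0,0,0],[0,0,0]]]'; python3 -c "from h import *; avg(2)"
python3 -m pendant '[[[0,-0.0006,0],[0,0,0]],[[0,0,0],[0,0,0]]]'; python3 -c "from h import *; avg(2)"
python3 -m pendant '[[[0,-0.0006,0],[0,0,0]],[[0,0,0],[0,0,0]]]'; python3 -c "from h import *; avg(2)"
```

```text
clock: 16.77
tool_pos: [0.5252, 0.1787, 0.1132]
tool_rot: [2.388, 1.571, 2.028]
wrist_force: [0.5, -0.1, 0.2]
opening: 0.0208
t 16.88 tcp [525.27 178.88 113.23] sd [0.   0.03 0.  ] F [0.22 0.18 0.04] T [-0.08   0.062  0.007]
clock: 17.12
tool_pos: [0.5253, 0.1784, 0.1132]
tool_rot: [3.032, 1.571, 2.672]
wrist_force: [0.1, 0.7, -1.2]
opening: 0.021
t 17.23 tcp [525.24 178.38 113.2 ] sd [0.   0.   0.01] F [-0.09 -0.24 -0.19] T [-0.074  0.091 -0.011]
clock: 17.48
tool_pos: [0.5253, 0.1778, 0.1132]
tool_rot: [1.323, 1.571, 0.963]
wrist_force: [-0.2, -0.2, -1.8]
opening: 0.021
t 17.57 tcp [525.27 177.75 113.23] sd [0.01 0.01 0.01] F [-0.11  0.06 -1.29] T [-0.056  0.111  0.001]
```

```bash
python3 -m pendant '[[[0,-0.0007,0],[0,0,0]],[[0,0,0],[0,0,0]]]'; python3 -c "from h import *; avg(2)"
python3 -m pendant '[[[0,-0.0006,0],[0,0,0]],[[0,0,0],[0,0,0]]]'; python3 -c "from h import *; avg(2)"
```

```text
clock: 17.82
tool_pos: [0.5252, 0.1772, 0.1132]
tool_rot: [2.342, 1.57, 1.982]
wrist_force: [0.0, 0.2, -0.9]
opening: 0.0212
t 17.93 tcp [525.18 177.2  113.2 ] sd [0.01 0.   0.  ] F [-0.35  1.13 -0.18] T [0.171 0.147 0.013]
clock: 18.18
tool_pos: [0.5251, 0.1767, 0.1132]
tool_rot: [2.322, 1.57, 1.962]
wrist_force: [-0.4, 2.4, -0.7]
opening: 0.021
t 18.27 tcp [525.13 176.67 113.2 ] sd [0.01 0.01 0.01] F [-1.01  1.74 -0.99] T [0.463 0.281 0.011]
```

```bash
python3 -m pendant '[[[0,0.004,0],[0,0,0]],[[0.0025,0.005,0],[0,0,0]],[[0,0,-0.0015],[0,0,0]],[[0,0,-0.0012],[0,0,0]],[[0,0,-0.0008],[0,0,0]],[[0,0,-0.0008],[0,0,0]],[[0,0,0],[0,0,0]]]'; python3 -c "from h import *; avg(2)"
```

```text
clock: 19.15
tool_pos: [0.5285, 0.1857, 0.1099]
tool_rot: [0.733, 1.569, 0.373]
wrist_force: [0.3, 0.9, 6.0]
opening: 0.0206
t 19.25 tcp [528.55 185.71 110.  ] sd [0.01 0.02 0.  ] F [-0.36  0.35  4.95] T [0.067 0.224 0.007]
```

```bash
python3 -m pendant '[[[0,0,0.0025],[0,0,0]],[[-0.004,0,0],[0,0,0]],[[-0.001,0,0],[0,0,0]],[[0,0,-0.001],[0,0,0]],[[0,0,-0.0008],[0,0,0]],[[0,0,-0.0007],[0,0,0]],[[0,0,0],[0,0,0]]]'; python3 -c "from h import *; avg(2)"
```

```text
clock: 20.12
tool_pos: [0.5235, 0.1857, 0.1098]
tool_rot: [0.727, 1.569, 0.367]
wrist_force: [1.0, -0.3, 6.1]
opening: 0.0209
t 20.23 tcp [523.46 185.68 109.8 ] sd [0.01 0.01 0.  ] F [0.43 0.   6.66] T [-0.056 -0.044 -0.014]
```

```bash
python3 -m pendant '[[[0,0,0.0025],[0,0,0]],[[0,-0.004,0],[0,0,0]],[[0,-0.001,0],[0,0,0]],[[0,0,-0.001],[0,0,0]],[[0,0,-0.0008],[0,0,0]],[[0,0,-0.0007],[0,0,0]],[[0,0,0],[0,0,0]]]'; python3 -c "from h import *; avg(2)"
```

```text
clock: 21.1
tool_pos: [0.5226, 0.1804, 0.1087]
tool_rot: [-2.476, 1.57, -2.836]
wrist_force: [-0.2, 0.1, -1.3]
opening: 0.0209
t 21.2 tcp [522.75 180.46 108.88] sd [0.03 0.01 0.03] F [-0.    0.08 -1.13] T [-0.069  0.116  0.024]
```

```bash
python3 -m pendant '[[[0,0,-0.0008],[0,0,0]],[[0,0,-0.0007],[0,0,0]],[[0,0,-0.0007],[0,0,0]],[[0,0,0],[0,0,0]]]'; python3 -c "from h import *; avg(2)"
```

```text
clock: 21.7
tool_pos: [0.5227, 0.1804, 0.1066]
tool_rot: [-2.549, 1.571, -2.909]
wrist_force: [-0.8, -0.5, -0.3]
opening: 0.0207
t 21.8 tcp [522.73 180.44 106.69] sd [0.   0.02 0.02] F [-0.06  0.3  -0.89] T [-0.094  0.074 -0.015]
```

```bash
python3 -m pendant '[[[0.001,0.001,0],[0,0,0]],[[0.001,0.001,0],[0,0,0]],[[0.0006,0.0007,0],[0,0,0]],[[0,0,0],[0,0,0]]]'; python3 -c "from h import *; avg(2)"
```

```text
clock: 22.3
tool_pos: [0.5247, 0.1827, 0.1064]
tool_rot: [-2.24, 1.569, -2.6]
wrist_force: [-2.0, -2.8, 0.5]
opening: 0.0197
t 22.4 tcp [524.71 182.73 106.39] sd [0. 0. 0.] F [-2.54 -2.45  0.54] T [-0.656  0.645  0.   ]
```

```bash
python3 -m pendant '[[[0.0008,0.0006,0],[0,0,0]],[[0,0,-0.002],[0,0,0]],[[0,0,-0.002],[0,0,0]],[[0,0,-0.002],[0,0,0]],[[0,0,0],[0,0,0]]]'; python3 -c "from h import *; avg(2)"
```

```text
clock: 23.02
tool_pos: [0.5266, 0.1838, 0.1007]
tool_rot: [0.656, 1.57, 0.296]
wrist_force: [0.1, -2.4, 1.8]
opening: 0.0196
t 23.12 tcp [526.29 183.77 100.65] sd [0.1  0.01 0.01] F [-1.39 -3.11  1.74] T [-0.729  0.428 -0.003]
```

```bash
python3 -m pendant '[[[-0.0006,-0.0004,-0.002],[0,0,0]],[[0,0,-0.002],[0,0,0]],[[0,0,-0.002],[0,0,0]],[[0,0,-0.002],[0,0,0]],[[0,0,0],[0,0,0]]]'; python3 -c "from h import *; avg(2)"
```

```text
clock: 23.75
tool_pos: [0.5252, 0.1835, 0.0922]
tool_rot: [-3.011, 1.57, 2.912]
wrist_force: [-2.3, -1.4, 0.8]
opening: 0.02
t 23.85 tcp [525.26 183.43  92.35] sd [0.01 0.01 0.02] F [-2.07 -1.73  1.2 ] T [-0.512  0.496 -0.013]
```

```bash
python3 -m pendant '[[[0,0,-0.002],[0,0,0]],[[0,0,-0.002],[0,0,0]],[[0,0,-0.002],[0,0,0]],[[0,0,-0.002],[0,0,0]],[[0,0,0],[0,0,0]]]'; python3 -c "from h import *; avg(2)"
```

```text
clock: 24.48
tool_pos: [0.5256, 0.1834, 0.0844]
tool_rot: [1.334, 1.571, 0.974]
wrist_force: [-0.5, -1.2, -0.5]
opening: 0.0195
t 24.57 tcp [525.47 183.35  84.45] sd [0.02 0.   0.02] F [-0.37 -1.06 -0.08] T [-0.35   0.172  0.031]
```

```bash
python3 -m pendant '[[[0,0,-0.002],[0,0,0]],[[0,0,-0.002],[0,0,0]],[[0,0,-0.002],[0,0,0]],[[0,0,-0.002],[0,0,0]],[[0,0,0],[0,0,0]]]'; python3 -c "from h import *; avg(2)"
```

```text
clock: 25.2
tool_pos: [0.5259, 0.1835, 0.0767]
tool_rot: [0.833, 1.57, 0.473]
wrist_force: [0.6, -1.4, -0.6]
opening: 0.0199
t 25.3 tcp [525.76 183.44  76.71] sd [0.05 0.02 0.01] F [ 0.84 -0.85 -0.86] T [-0.149 -0.151  0.011]
```

```bash
python3 -m pendant '[[[-0.0002,-0.0002,-0.002],[0,0,0]],[[0,0,-0.002],[0,0,0]],[[0,0,-0.002],[0,0,0]],[[0,0,-0.002],[0,0,0]],[[0,0,0],[0,0,0]]]'; python3 -c "from h import *; avg(2)"
```

```text
clock: 25.92
tool_pos: [0.525, 0.183, 0.0685]
tool_rot: [-2.488, 1.57, -2.848]
wrist_force: [-1.1, -0.8, 0.6]
opening: 0.0196
t 26.02 tcp [525.01 183.04  68.58] sd [0.   0.   0.01] F [-1.39 -2.24  1.07] T [-0.312  0.186 -0.047]
```

```bash
python3 -m pendant '[[[0,0,-0.001],[0,0,0]],[[0,0,-0.001],[0,0,0]],[[0,0,0],[0,0,0]]]'; python3 -c "from h import *; avg(2)"
python3 -m pendant '[[[0,0,-0.0008],[0,0,0]],[[0,0,0],[0,0,0]]]'; python3 -c "from h import *; avg(2)"
```

```text
clock: 26.4
tool_pos: [0.5251, 0.183, 0.0674]
tool_rot: [-2.397, 1.57, -2.757]
wrist_force: [-3.7, -2.6, 7.0]
opening: 0.0199
t 26.5 tcp [525.11 183.05  67.41] sd [0.01 0.   0.01] F [-3.99 -2.57  6.95] T [-0.428  0.65   0.027]
clock: 26.75
tool_pos: [0.5251, 0.183, 0.067]
tool_rot: [-2.394, 1.57, -2.754]
wrist_force: [-4.6, -2.9, 9.7]
opening: 0.0196
t 26.85 tcp [525.12 183.04  66.97] sd [0. 0. 0.] F [-4.79 -2.52  9.46] T [-0.455  0.834  0.009]
```

Run:
```python
from h import *
p=shot("side",3)
x,y=235,130
a=p["frame"][y:y+70,x:x+80,::-1]; cv2.imwrite(f"pics/g5.png",cv2.resize(a,None,fx=9,fy=9,interpolation=cv2.INTER_CUBIC))
```

```text
(no output)
```

View pics/g5.png

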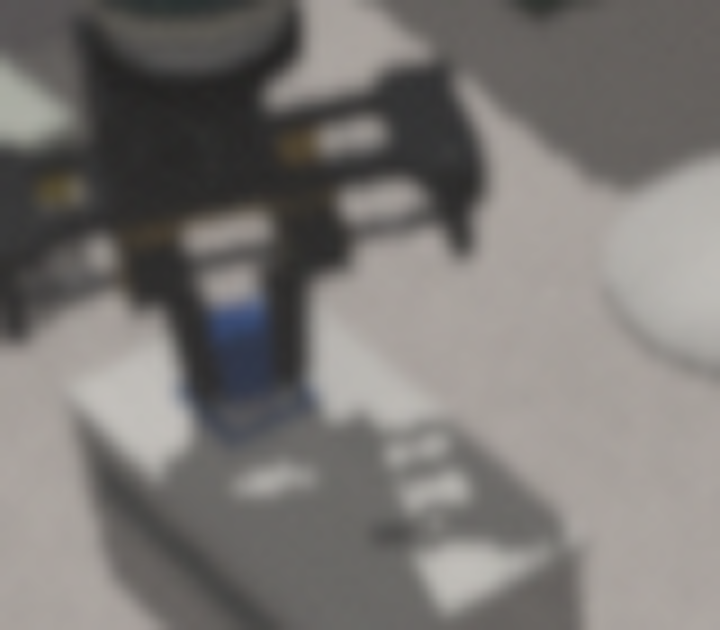

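```bash
python3 -m pendant '[[[0,0,0.0008],[0,0,0]],[[0,0,0],[0,0,0]]]'; python3 -m pendant '[[[0,0,0],[0,0,0]],[[0,0,0],[0,0,0]],[[0,0,0],[0,0,0]]]' 0.5 30;  python3 -c "from h import *; info()"
python3 -m pendant '[[[0,0,0.02],[0,0,0]],[[0,0,0.04],[0,0,0]],[[0.0,-0.03,0.02],[0,0,2]],[[-0.005,-0.05,0],[0,0,3]],[[-0.008,-0.06,0],[0,0,3]],[[-0.008,-0.06,0],[0,0,3]],[[-0.008,-0.06,0],[0,0,3]],[[-0.008,-0.06,0],[0,0,3]],[[-0.008,-0.06,0],[0,0,3]],[[-0.004,-0.05,0],[0,0,3]],[[0,0,0],[0,0,0]]]'
python3 - <<'E'
from h import *
info()
p=shot("side",3)
x,y=235,130
a=p["frame"][y:y+70,x:x+80,::-1]; cv2.imwrite(f"pics/g6.png",cv2.resize(a,None,fx=9,fy=9,interpolation=cv2.INTER_CUBIC))
E
```

```text
clock: 27.25
tool_pos: [0.5251, 0.183, 0.0674]
tool_rot: [-2.416, 1.57, -2.776]
wrist_force: [-3.6, -1.4, 6.4]
opening: 0.0199
clock: 27.62
tool_pos: [0.5254, 0.1833, 0.0665]
tool_rot: [2.077, 1.571, 1.717]
wrist_force: [0.4, 0.7, 0.6]
opening: 0.0435
t 27.62 tcp [525.36 183.27  66.51] jawaz -20.62 down [-0.e+00  1.e-04 -1.e+00] jawz -0.0001 F [0.42 0.71 0.62] T [-0.013  0.092 -0.012] op 43.51 q [0.29 0.21 2.01 0.   0.92 0.65]
clock: 29.0
tool_pos: [0.4761, -0.2501, 0.1468]
tool_rot: [-1.002, 1.57, -0.965]
wrist_force: [-0.2, 1.0, -0.5]
opening: 0.0441
t 29.0 tcp [ 476.1  -250.08  146.81] jawaz 2.11 down [ 6.e-04 -9.e-04 -1.e+00] jawz 0.0006 F [-0.21  0.97 -0.47] T [-0.057  0.05  -0.055] op 44.11 q [-0.53  0.08  1.99 -0.    1.07 -0.57]
```

View pics/g6.png

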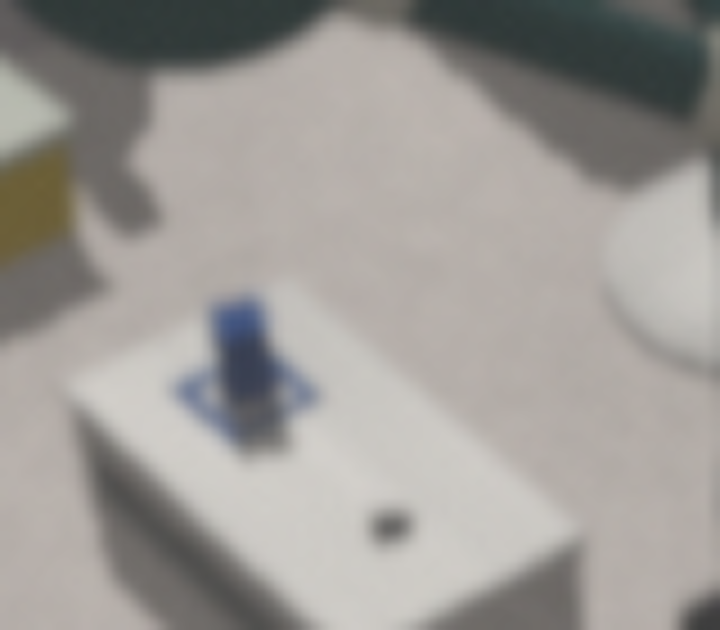

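Run:
```python
from h import *
p=shot("side",1); q=shot("top",3)
for z in(.06,.064,.098,.102): print(z,((proj(p,[.5253,.183,z])-[235,130]+.5)*9).round(0))
for z in(.06,.064,.098,.102): print(z,((proj(q,[.5253,.183,z])-[230,190]+.5)*9).round(0))
x,y=230,190
a=q["frame"][y:y+60,x:x+80,::-1]; cv2.imwrite(f"pics/g7.png",cv2.resize(a,None,fx=9,fy=9,interpolation=cv2.INTER_CUBIC))
x,y=280,205
a=p["frame"][y:y+70,x:x+80,::-1]; cv2.imwrite(f"pics/g8.png",cv2.resize(a,None,fx=9,fy=9,interpolation=cv2.INTER_CUBIC))
```

```text
0.06 [245. 397.]
0.064 [244. 389.]
0.098 [234. 320.]
0.102 [233. 311.]
0.06 [260. 258.]
0.064 [259. 256.]
0.098 [246. 243.]
0.102 [244. 242.]
```

View pics/g7.png

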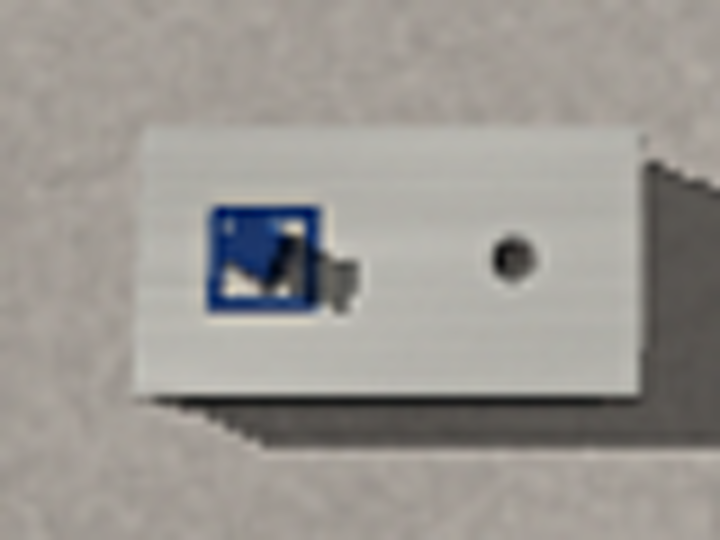

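View pics/g8.png

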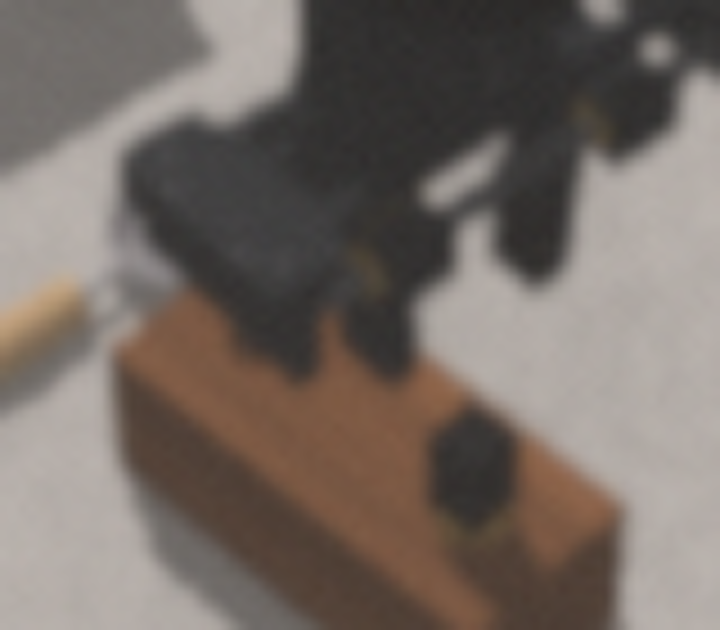

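```bash
python3 -m pendant '[[[0.0002,-0.006,-0.02],[0,0,4]],[[0,0,-0.03],[0,0,0]],[[0,0,-0.02],[0,0,0]],[[0,0,-0.0085],[0,0,0]],[[0,0,0],[0,0,0]]]'; python3 -c "from h import *; info()";python3 -m pendant '[[[0,0,0],[0,0,0]],[[0,0,0],[0,0,0]],[[0,0,0],[0,0,0]],[[0,0,0],[0,0,0]]]' 0 20
python3 - <<'E'
from h import *
avg(2);info()
E
python3 -m pendant '[[[0,0,0.01],[0,0,0]],[[0,0,0.02],[0,0,0]],[[0,0,0.03],[0,0,0]],[[0,0,0.03],[0,0,0]],[[0,0,0],[0,0,0]]]' 0 30
python3 - <<'E'
from h import *
info()
p=shot("side",2)
x,y=290,185
a=p["frame"][y:y+70,x:x+80,::-1]; cv2.imwrite(f"pics/g9.png",cv2.resize(a,None,fx=9,fy=9,interpolation=cv2.INTER_CUBIC))
E
```

```text
clock: 29.98
tool_pos: [0.4765, -0.2522, 0.0679]
tool_rot: [2.488, 1.57, 2.601]
wrist_force: [0.6, 0.7, -0.4]
opening: 0.0438
t 29.98 tcp [ 476.45 -252.15   67.88] jawaz 6.43 down [-9.e-04  5.e-04 -1.e+00] jawz -0.0008 F [ 0.58  0.69 -0.39] T [-0.051  0.047 -0.005] op 43.85 q [-0.53  0.18  2.05  0.    0.91 -0.65]
clock: 30.48
tool_pos: [0.4771, -0.2532, 0.0691]
tool_rot: [-0.607, 1.569, -0.496]
wrist_force: [-0.3, 0.3, 3.9]
opening: 0.0197
t 30.57 tcp [ 477.09 -253.18   69.05] sd [0.   0.01 0.  ] F [-0.3   0.86  5.6 ] T [ 0.01   0.153 -0.033]
t 30.57 tcp [ 477.09 -253.17   69.05] jawaz 6.37 down [ 1.1e-03 -6.0e-04 -1.0e+00] jawz 0.0011 F [-0.55  0.95  5.68] T [ 0.036  0.164 -0.053] op 19.79 q [-0.53  0.18  2.05  0.    0.91 -0.65]
clock: 31.2
tool_pos: [0.4782, -0.2539, 0.1609]
tool_rot: [-0.646, 1.565, -0.535]
wrist_force: [0.2, 0.4, -0.6]
opening: 0.0196
t 31.2 tcp [ 478.24 -253.87  160.86] jawaz 6.38 down [ 0.0047 -0.0028 -1.    ] jawz 0.0044 F [ 0.24  0.44 -0.55] T [-0.098  0.096 -0.044] op 19.59 q [-0.53  0.07  1.98 -0.    1.09 -0.65]
```

View pics/g9.png

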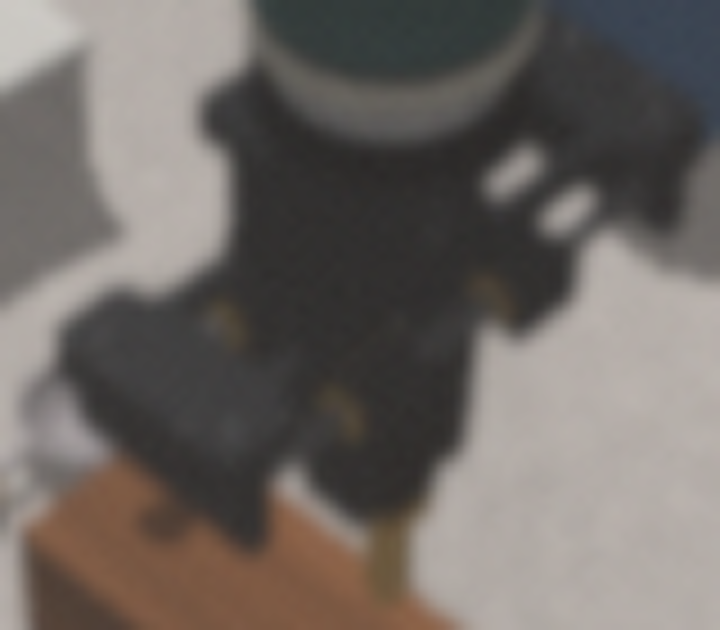

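```bash
python3 -m pendant '[[[0.003,0.02,0],[0,0,0]],[[0.0075,0.05,0],[0,0,0]],[[0.0075,0.05,0],[0,0,0]],[[0.0075,0.05,0],[0,0,0]],[[0.0075,0.05,0],[0,0,0]],[[0.0075,0.05,0],[0,0,0]],[[0.0065,0.05,0],[0,0,0]],[[0.002,0.0235,-0.015],[0,0,0]],[[0,0,-0.022],[0,0,0]],[[0,0,0],[0,0,0]],[[0,0,0],[0,0,0]]]' 0 30
python3 - <<'E'
from h import *
avg(2);info()
p=shot("side",3)
x,y=240,135
a=p["frame"][y:y+70,x:x+80,::-1]; cv2.imwrite(f"pics/g10.png",cv2.resize(a,None,fx=9,fy=9,interpolation=cv2.INTER_CUBIC))
E
```

```text
clock: 32.67
tool_pos: [0.5249, 0.0909, 0.1208]
tool_rot: [3.044, 1.57, -3.128]
wrist_force: [1.0, -0.6, -1.1]
opening: 0.0197
t 32.77 tcp [525.75  90.69 121.67] sd [0.19 0.07 0.19] F [ 0.09 -0.31 -0.72] T [-0.037  0.045 -0.001]
t 32.77 tcp [525.93  90.62 121.86] jawaz 6.34 down [ 9.e-04  2.e-04 -1.e+00] jawz 0.001 F [ 0.17 -0.83 -1.06] T [-0.024  0.039 -0.002] op 19.34 q [0.12 0.1  2.02 0.   1.02 0.01]
```

View pics/g10.png

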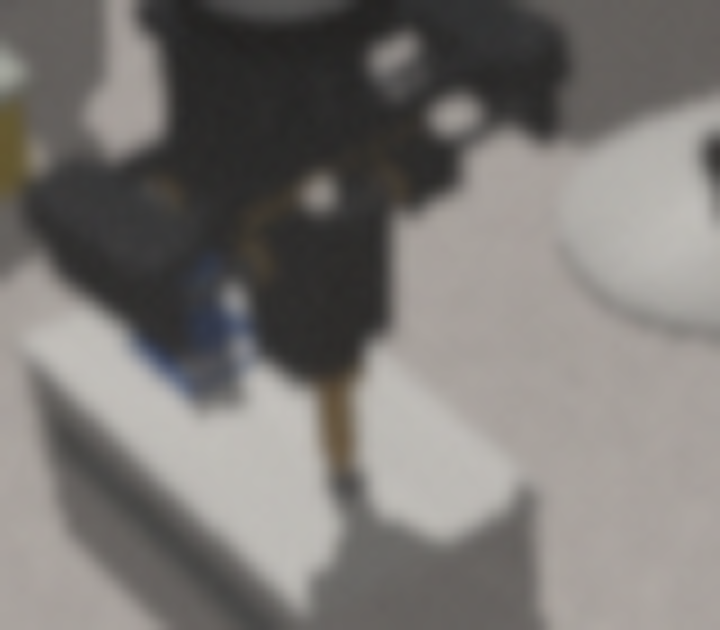

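```bash
python3 -m pendant '[[[0.001,0,-0.004],[0,0,0]],[[0,0,-0.003],[0,0,0]],[[0,0,-0.002],[0,0,0]],[[0,0,-0.002],[0,0,0]],[[0,0,0],[0,0,0]]]'; python3 -c "from h import *; avg(2)"
```

```text
clock: 33.55
tool_pos: [0.5263, 0.0906, 0.1099]
tool_rot: [3.14, 1.57, -3.032]
wrist_force: [-0.3, -0.2, -0.8]
opening: 0.0197
t 33.65 tcp [526.52  90.65 110.15] sd [0.07 0.01 0.09] F [ 0.24  0.65 -0.74] T [-0.056  0.037  0.046]
```

```bash
python3 -m pendant '[[[0,0,-0.0015],[0,0,0]],[[0,0,-0.0015],[0,0,0]],[[0,0,-0.0015],[0,0,0]],[[0,0,0],[0,0,0]]]'; python3 -c "from h import *; avg(2)"
python3 -m pendant '[[[0,0,-0.0015],[0,0,0]],[[0,0,-0.0015],[0,0,0]],[[0,0,0],[0,0,0]]]'; python3 -c "from h import *; avg(2)"
```

```text
clock: 34.15
tool_pos: [0.5265, 0.0906, 0.1056]
tool_rot: [-2.426, 1.571, -2.315]
wrist_force: [0.2, -0.3, -1.4]
opening: 0.0198
t 34.25 tcp [526.53  90.6  105.65] sd [0.   0.01 0.02] F [-0.39 -0.61 -1.89] T [-0.123  0.021  0.025]
clock: 34.62
tool_pos: [0.5269, 0.0905, 0.1029]
tool_rot: [-0.481, 1.57, -0.369]
wrist_force: [1.0, -0.4, -1.0]
opening: 0.0197
t 34.73 tcp [526.87  90.5  102.89] sd [0.01 0.01 0.  ] F [ 1.42 -0.64  0.47] T [-0.333 -0.119 -0.017]
```

```bash
python3 -m pendant '[[[0.0004,-0.001,0],[0,0,0]],[[0,0,0],[0,0,0]]]'; python3 -c "from h import *; avg(2)"
python3 -m pendant '[[[0,0,-0.0015],[0,0,0]],[[0,0,-0.0015],[0,0,0]],[[0,0,0],[0,0,0]]]'; python3 -c "from h import *; avg(2)"
```

```text
clock: 34.98
tool_pos: [0.5268, 0.0897, 0.1026]
tool_rot: [2.439, 1.57, 2.55]
wrist_force: [0.5, 0.1, -0.4]
opening: 0.0198
t 35.08 tcp [526.83  89.71 102.6 ] sd [0.01 0.01 0.  ] F [ 0.58 -0.42 -0.89] T [-0.125 -0.052  0.006]
clock: 35.45
tool_pos: [0.5267, 0.0894, 0.0995]
tool_rot: [-2.671, 1.57, -2.56]
wrist_force: [0.8, -1.5, -0.8]
opening: 0.0195
t 35.55 tcp [526.64  89.49  99.46] sd [0.01 0.01 0.01] F [ 0.56 -1.49 -0.52] T [-0.367 -0.058 -0.002]
```

```bash
python3 -m pendant '[[[0.0004,-0.001,0],[0,0,0]],[[0,0,-0.0015],[0,0,0]],[[0,0,-0.0015],[0,0,0]],[[0,0,0],[0,0,0]]]'; python3 -c "from h import *; avg(2)"
python3 -m pendant '[[[0,-0.0003,-0.002],[0,0,0]],[[0,0,-0.002],[0,0,0]],[[0,0,0],[0,0,0]]]'; python3 -c "from h import *; avg(2)"
```

```text
clock: 36.05
tool_pos: [0.5271, 0.0887, 0.0964]
tool_rot: [2.967, 1.57, 3.079]
wrist_force: [-0.1, -0.0, -1.0]
opening: 0.0198
t 36.15 tcp [527.21  88.69  96.55] sd [0.05 0.   0.06] F [ 0.65 -0.11 -1.18] T [-0.017  0.098 -0.008]
clock: 36.52
tool_pos: [0.5271, 0.0883, 0.0924]
tool_rot: [3.117, 1.57, -3.055]
wrist_force: [-1.3, 0.3, -1.0]
opening: 0.0198
t 36.62 tcp [527.28  88.32  92.59] sd [0.06 0.01 0.06] F [-0.18 -0.32 -1.5 ] T [-0.04   0.081 -0.041]
```

Free of contact at about 20 mm depth. Continuing down.

```bash
python3 -m pendant '[[[0,0,-0.002],[0,0,0]],[[0,0,-0.002],[0,0,0]],[[0,0,-0.002],[0,0,0]],[[0,0,-0.002],[0,0,0]],[[0,0,0],[0,0,0]]]'; python3 -c "from h import *; avg(2)"
python3 -m pendant '[[[0,0,-0.002],[0,0,0]],[[0,0,-0.002],[0,0,0]],[[0,0,-0.002],[0,0,0]],[[0,0,-0.002],[0,0,0]],[[0,0,0],[0,0,0]]]'; python3 -c "from h import *; avg(2)"
```

```text
clock: 37.25
tool_pos: [0.5271, 0.0883, 0.0844]
tool_rot: [3.126, 1.57, -3.046]
wrist_force: [-0.1, 0.3, -1.3]
opening: 0.0197
t 37.35 tcp [527.31  88.32  84.63] sd [0.05 0.   0.07] F [ 0.29  0.56 -0.91] T [-0.063  0.022  0.011]
clock: 37.98
tool_pos: [0.5272, 0.0883, 0.0764]
tool_rot: [-3.112, 1.57, -3.0]
wrist_force: [-0.2, -0.5, -1.3]
opening: 0.0197
t 38.08 tcp [527.31  88.32  76.62] sd [0.07 0.02 0.07] F [ 0.38 -0.32 -0.86] T [-0.093  0.065  0.013]
```

```bash
python3 -m pendant '[[[0,0,-0.002],[0,0,0]],[[0,0,-0.002],[0,0,0]],[[0,0,-0.0015],[0,0,0]],[[0,0,-0.001],[0,0,0]],[[0,0,0],[0,0,0]]]'; python3 -c "from h import *; avg(2)"
python3 -m pendant '[[[0,0,-0.0008],[0,0,0]],[[0,0,-0.0008],[0,0,0]],[[0,0,0],[0,0,0]]]'; python3 -c "from h import *; avg(2)"
```

```text
clock: 38.7
tool_pos: [0.5273, 0.0883, 0.0701]
tool_rot: [3.139, 1.571, -3.033]
wrist_force: [0.4, -0.4, -1.1]
opening: 0.02
t 38.8 tcp [527.37  88.34  70.2 ] sd [0.04 0.02 0.04] F [-0.21 -0.3  -0.66] T [-0.088  0.071  0.035]
clock: 39.17
tool_pos: [0.5275, 0.0884, 0.0688]
tool_rot: [-0.042, 1.571, 0.069]
wrist_force: [-0.2, -0.7, 1.3]
opening: 0.0196
t 39.27 tcp [527.45  88.35  68.8 ] sd [0.02 0.01 0.02] F [-1.    0.14  1.08] T [-0.074  0.118 -0.007]
```

Collar contact is starting at the expected height (TCP about 69). Seating it gently.

```bash
python3 -m pendant '[[[0,0,-0.0008],[0,0,0]],[[0,0,-0.0004],[0,0,0]],[[0,0,0],[0,0,0]]]'; python3 -c "from h import *; avg(2)"
python3 -m pendant '[[[0,0,0.0008],[0,0,0]],[[0,0,0],[0,0,0]]]'; python3 -m pendant '[[[0,0,0],[0,0,0]],[[0,0,0],[0,0,0]],[[0,0,0],[0,0,0]]]' 0.5 30;  python3 -c "from h import *; info()"
python3 -m pendant '[[[0,0,0.02],[0,0,0]],[[0,0,0.04],[0,0,0]],[[0,-0.03,0.03],[0,0,0]],[[-0.01,-0.06,0.02],[0,0,0]],[[-0.02,-0.06,0.02],[0,0,0]],[[-0.02,-0.06,0],[0,0,0]],[[-0.02,-0.06,0],[0,0,0]],[[-0.02,-0.06,0],[0,0,0]],[[0,0,0],[0,0,0]]]'
python3 - <<'E'
from h import *
info()
for n,x,y in(("side",240,135),("top",235,190)):
    p=shot(n,3)
    a=p["frame"][y:y+60,x:x+80,::-1]; cv2.imwrite(f"pics/f_{n}.png",cv2.resize(a,None,fx=9,fy=9,interpolation=cv2.INTER_CUBIC))
    cv2.imwrite(f"pics/ff_{n}.png",p["frame"][...,::-1])
    for X in([.5253,.183,.098],[.527,.0870,.098],[.5253,.183,.06],[.527,.087,.06]): print(n,((proj(p,X)-[x,y]+.5)*9).round(0))
E
```

```text
clock: 39.65
tool_pos: [0.5274, 0.0883, 0.068]
tool_rot: [-0.116, 1.571, -0.004]
wrist_force: [-2.3, 0.9, 5.0]
opening: 0.0197
t 39.75 tcp [527.49  88.36  68.  ] sd [0.01 0.01 0.01] F [-2.54 -0.39  5.45] T [-0.097  0.465 -0.   ]
clock: 40.0
tool_pos: [0.5275, 0.0884, 0.0684]
tool_rot: [0.085, 1.571, 0.196]
wrist_force: [-2.2, -0.1, 3.8]
opening: 0.0196
clock: 40.38
tool_pos: [0.5273, 0.0883, 0.0679]
tool_rot: [-3.072, 1.571, -2.961]
wrist_force: [0.9, 0.5, -0.1]
opening: 0.0442
t 40.38 tcp [527.25  88.32  67.93] jawaz 6.37 down [-3.e-04 -0.e+00 -1.e+00] jawz -0.0003 F [ 0.91  0.52 -0.1 ] T [-0.07   0.061 -0.007] op 44.17 q [ 0.12  0.17  2.06 -0.    0.91  0.01]
clock: 41.5
tool_pos: [0.438, -0.2384, 0.1967]
tool_rot: [-1.702, 1.57, -1.598]
wrist_force: [0.7, 0.8, 0.4]
opening: 0.0444
t 41.5 tcp [ 437.97 -238.38  196.65] jawaz 6.0 down [-0.     -0.0011 -1.    ] jawz -0.0002 F [0.72 0.78 0.38] T [-0.059  0.082  0.024] op 44.36 q [-0.55 -0.04  2.02 -0.    1.16 -0.65]
side [189. 275.]
side [337. 406.]
side [200. 352.]
side [345. 484.]
top [201. 243.]
top [458. 244.]
top [215. 258.]
top [465. 259.]
```

View pics/f_side.png

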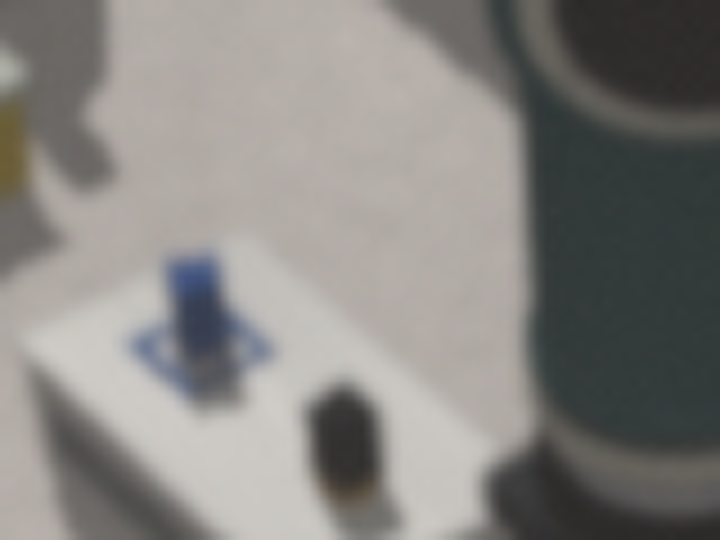

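View pics/f_top.png

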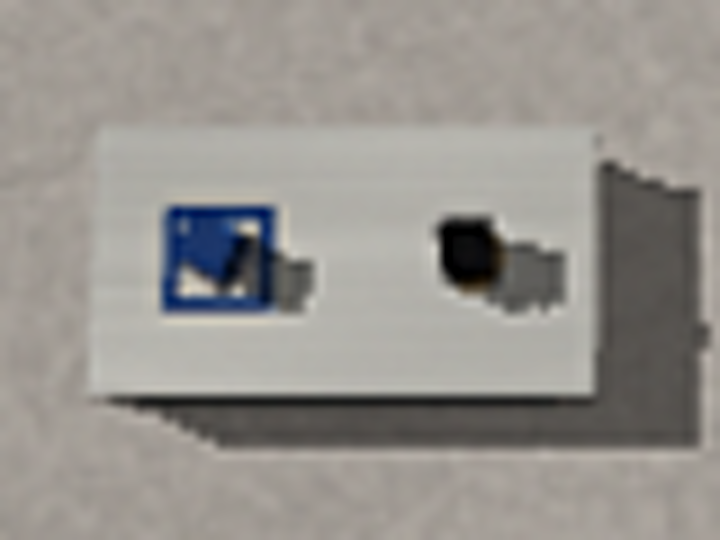

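View pics/ff_top.png

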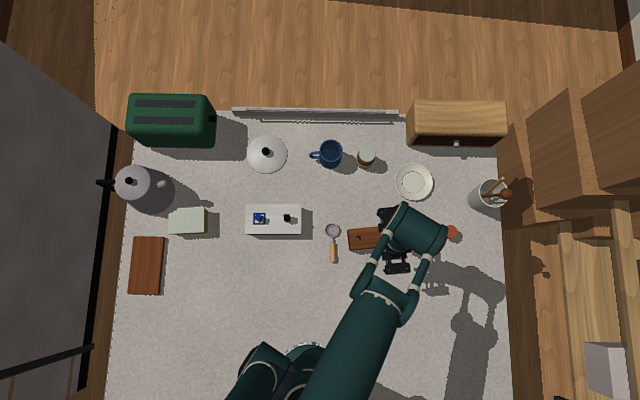

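```bash
python3 -c "
from h import *
info(); print(env.sign_off())"
```

```text
t 41.8 tcp [ 439.95 -233.23  196.41] jawaz 6.51 down [-2.e-04  4.e-04 -1.e+00] jawz -0.0001 F [ 0.22 -0.01 -0.57] T [-0.088  0.051 -0.045] op 44.02 q [-0.54 -0.04  2.02  0.    1.16 -0.65]
the job is handed in; nothing more can be done
None
```

The slide bar is locked: both pins are seated with their collars on the cover and released, and I handed the job in at about 42 s. No verdict came back.

- **Drift:** I found the hole's centre by light touches on its walls, about 1–2 N. I then tried the corners. Towards +x +y and −x +y the drift stopped on the bar at about 6–7 N. Towards −x −y it went 10 mm down freely. I drew the bar to the middle and lowered the drift until the collar pressed the gasket at about 9.5 N, then eased off and let go.
- **Bolt:** it went through with only light wall touches, which I corrected sideways. It seated at about 5.5 N, then I let go.
- **Last checks:** both collars were still in contact (4–6 N) at the moment of release. In the last pictures both heads stand at the same height with shadows of equal length. The other things I could see in the top picture are where they were. The arm partly hides the rack and egg cup. The gripper is clear, with about zero wrist force.
- **Disagreements:**
  - The two cameras differed by about 2 mm in y, and I used the felt hole centre instead.
  - I gripped the bolt's head about 2–3 mm off the pads' centre, because the approach fell short in y.
  - In the side picture both heads appear about half a pixel to a pixel higher than calculated. That is within the calibration error and the same for both.

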